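# Rig the cylinder head for the hoist

### The job

Rig the cylinder head for lifting: first swing the winch's clutch lever to the far white mark (free), and leave it there while you thread every loose C-hook round its bend into a ring eye of the cradle, one hook to a ring, until the ring sits at the middle of the bend and the hook lies flat on the plate. When all the hooks are in, bring the lever back to the near white mark (engaged). Leave everything else on the bench where it stands.

Things in the scene. Friction and masses are not known exactly. Their poses are not given: they have to be found in the camera images.
- cradle: fixed grey steel plate, 225 x 430 mm, 16 mm thick (top at z = 16 mm), with three ring eyes in a row along its y and, from 39 mm behind them (+x), a cylinder head 50 mm tall above the plate. Origin: under the middle ring, on the bench; x away from the robot. Plate reaches x -115 to +110 mm; the hooks lie on the clear deck on the robot's side of the rings
- ring0 (a point): centre of the right ring eye (seen from the robot): fixed upright ring of 10 mm bar, inner radius 18 mm, axis along the cradle's y, centre 12 mm above the plate's top (foot sunk in the plate), 140 mm between rings. A threaded hook has its arc centre 45 mm on the robot's side of the ring and its x along the cradle's x; it goes in tip first towards the cradle's +y, turning about its arc centre
- ring1 (a point): centre of the middle ring eye (seen from the robot): fixed upright ring of 10 mm bar, inner radius 18 mm, axis along the cradle's y, centre 12 mm above the plate's top (foot sunk in the plate), 140 mm between rings. A threaded hook has its arc centre 45 mm on the robot's side of the ring and its x along the cradle's x; it goes in tip first towards the cradle's +y, turning about its arc centre
- ring2 (a point): centre of the left ring eye (seen from the robot): fixed upright ring of 10 mm bar, inner radius 18 mm, axis along the cradle's y, centre 12 mm above the plate's top (foot sunk in the plate), 140 mm between rings. A threaded hook has its arc centre 45 mm on the robot's side of the ring and its x along the cradle's x; it goes in tip first towards the cradle's +y, turning about its arc centre
- hook_a: loose dark steel C-hook lying flat, 280 g (absent in some starts): 12 mm round bar bent to an arc of 45 mm centreline radius over 150 deg, in a level plane 6 mm above its underside. Origin: the arc's centre (empty air) at underside level; z up, x to the middle of the bend. From above, the free tip is at +75 deg (left) from x, the other end at -75 deg, with an upright lug (see the _mid entry)
- hook_a_mid (a point): middle of that hook's bend, on the bar's centreline: (45, 0, 6) mm in the hook's frame. The hook's lug, at its other end: upright plate 30 mm wide radially, 14 mm thick, 55 mm tall from the underside, centre x 6.2, y -50.1 mm in the hook's frame, on a foot 40 x 24 x 8 mm; grip it from above across its 14 mm (fingers close along +15 deg from the hook's x), fingertips above the 12 mm bar
- hook_b: loose dark steel C-hook lying flat, 280 g (absent in some starts): 12 mm round bar bent to an arc of 45 mm centreline radius over 150 deg, in a level plane 6 mm above its underside. Origin: the arc's centre (empty air) at underside level; z up, x to the middle of the bend. From above, the free tip is at +75 deg (left) from x, the other end at -75 deg, with an upright lug (see the _mid entry)
- hook_b_mid (a point): middle of that hook's bend, on the bar's centreline: (45, 0, 6) mm in the hook's frame. The hook's lug, at its other end: upright plate 30 mm wide radially, 14 mm thick, 55 mm tall from the underside, centre x 6.2, y -50.1 mm in the hook's frame, on a foot 40 x 24 x 8 mm; grip it from above across its 14 mm (fingers close along +15 deg from the hook's x), fingertips above the 12 mm bar
- hook_c: loose dark steel C-hook lying flat, 280 g (absent in some starts): 12 mm round bar bent to an arc of 45 mm centreline radius over 150 deg, in a level plane 6 mm above its underside. Origin: the arc's centre (empty air) at underside level; z up, x to the middle of the bend. From above, the free tip is at +75 deg (left) from x, the other end at -75 deg, with an upright lug (see the _mid entry)
- hook_c_mid (a point): middle of that hook's bend, on the bar's centreline: (45, 0, 6) mm in the hook's frame. The hook's lug, at its other end: upright plate 30 mm wide radially, 14 mm thick, 55 mm tall from the underside, centre x 6.2, y -50.1 mm in the hook's frame, on a foot 40 x 24 x 8 mm; grip it from above across its 14 mm (fingers close along +15 deg from the hook's x), fingertips above the 12 mm bar
- winch: fixed blue winch base (100 x 70 x 30 mm) with a motor drum on its left side; origin under the lever, on the bench; x is away from the robot, y along the lever's hinge. Position and yaw vary
- clutch (a joint): angle of the winch's clutch lever (rad): 0 leans 0.75 rad towards the robot from upright, 0.75 upright, grows away from the robot, range 0 to 1.4. The near white mark is at 0.4, the far white mark at 1.2. It stays where it is left; moving it takes about 3 N at the knob
- knob (a point): centre of the black ball knob, 30 mm across, at the end of the clutch lever, 120 mm from the hinge; grip it from above with the fingers closing along the winch's y
- pivot (a point): point on the hinge axis of the clutch lever, 50 mm above the bench, in the lever's plane; the hinge runs along the winch's y
- mark_near (a point): where the knob's centre is when the lever stands at the near white mark (joint 0.4). The marks are white bars on the curved guide beside the lever
- mark_far (a point): where the knob's centre is when the lever stands at the far white mark (joint 1.2)
- wrench: bystander: open-ended wrench, loose on the bench; leave it where it stands
- bearing: bystander: steel bearing ring, loose on the bench; leave it where it stands
- pulley: bystander: aluminium pulley, loose on the bench; leave it where it stands
- gasket_box: bystander: small cardboard box, loose on the bench; leave it where it stands
- oil: bystander: black oil bottle, loose on the bench; leave it where it stands
- cleaner: bystander: aluminium spray can, loose on the bench; leave it where it stands
- mug: bystander: white mug, loose on the bench; leave it where it stands
Mind the look-alikes: they are no part of the job. What is shaped like the hook_c but pink or red is not meant.

How it is judged:
By the outcome, as a careful person would: the job done as asked, in the order asked, and still so for the second after the job is handed in, with the robot touching nothing.
Of hook_a, hook_b, hook_c only 2 to 3 are there at a start; the rules pass over those that are not, and their reading is None.
At some moment in a run one of hook_a, hook_b, hook_c may be knocked a few centimetres aside while the robot is not near it.
Once in a run the grip may slacken for a moment while it holds something.
It also fails if it takes over 210 s, if anything falls off the work surface, if the arm or the gripper's body presses on something with over 40 N, if the wrist force passes 120 N, or if a joint passes its speed limit or range.

### The arm

A 6-joint arm with a two-finger parallel gripper is mounted at the origin on the work surface. World frame = base frame: x ahead of the robot, y to its left, z up, the work surface at z = 0. Lengths are in m, angles in rad, forces in N, time in s.
With the tool pointing down it reaches from about 0.4 to 0.925 m from the base axis. Payload 12.5 kg.
Tool frame: the origin (TCP) lies on the centre line of the jaws, within the pads' length; the fingertips stand 11 mm ahead of it and the grasp point (between the pads) lies 8 mm behind it; z points along the fingers, y is the line along which they close (so a half turn about z gives the same grasp; the last joint's range is limited). The gripper opens to 95 mm and grips with 3 to 60 N. Pads are 20 mm wide; open, the fingers measure 119 mm over their backs; the gripper's body (75 mm by 180 mm) begins 59 mm behind the grasp point.
Start: joints at [-1.309, 0.491, 1.559, -0, 1.092, -0.106], TCP at [0.225, -0.583, 0.226] pointing down, gripper open.
Joint ranges: [-3.1, 3.1], [-0.84, 2.19], [0.05, 2.79], [-1.13, 4.28], [0.06, 2.93], [-2.69, 2.69]. Speed limits (rad/s): [2.22, 2.22, 2.79, 3.14, 3.14, 3.14].

### API

Orientations are given as a unit quaternion [w, x, y, z].
In Python, from workcell import manip gives the robot as it stands. The module is installed in compiled form; this text tells all that it offers.
- The arm moves only by the tool move_arm, never from a script. Its argument "commands" is a list that holds one entry, the list of rows, each a list of 7 numbers: the opening, from 0 (shut) to 1 (fully open), then the shift along the tool's x, y, z scaled (see below), then the turn, a rotation vector about the tool's x, y, z scaled (see below). In form: [[[fingers, dx, dy, dz, wx, wy, wz], ...]]. A call has 1 to 5 rows; each row shifts and turns the commanded pose from where the row before left it, along the tool's axes as they then stand; what a row does not reach is not made up. The controller multiplies each number of a shift by 200 mm and each number of a turn by pi/2 rad. A row lasts 1/12 s, in which the tool goes at most 41.7 mm and 7.16 degrees, less where a joint would pass 70% of its speed; a pose out of reach is approached as far as the arm can. A call with a number of a shift or a turn outside -1 to 1 is refused whole. A call with a gripper value outside its range is refused whole. The fingers move at their own pace and stop on an object; "grip_force" is the grip in N (left out, the last holds). Time passes only in rows, so rows that do not move let the fingers close. It gives the time, the measured TCP pose, the force, the opening and the grip force at its end, in the units of the state.
- manip.get_state(): the state, without advancing time (a new reading comes with each control period).
- manip.capture(name): name is "scene" or "top"; returns the picture (384x512x3 uint8, red, green, blue); there is no depth.
- manip.camera_model(name): a dict with "intrinsics" (3x3 intrinsics, pixels), "distortion" ([k1, k2, p1, p2, k3] as OpenCV has them; the pictures are not rectified), "R" (3x3) and "t" (3): a world point X has camera coordinates R X + t. Camera axes: x right, y down, z forward; pixel columns grow to the right and rows downward; lengths in m; the calibration is good to about 2 mm. A picture is of the moment at which its call begins. camera_model takes no time and is no camera call.
- manip.close_job(): hands the job in; it is judged then, once.
The state is a dict: "time_s": time; "joints": joint angles; "joint_velocities": joint speeds; "joint_efforts": joint torques, N m; "tcp_pos": TCP position; "tcp_rot": TCP orientation; "contact_force": force on the tool from outside, world axes, zero at the start; "torque": the same for the moment, N m; "finger_gap": finger opening in m; "grip_force": force on a finger pad.
Only numpy, scipy, OpenCV 4.12 (cv2) and the standard library are available. Lean on these libraries where they do the work, as an engineer would, in place of code of your own. Each camera call takes 0.05 s, during which the arm holds its last target. There are 200 camera calls.

## Working session

There is one attempt and no reset: what is moved stays moved. The work goes in short steps, Python scripts to look and compute and a tool call to move; the robot and the scene stay as the last step left them, time stands still between calls to the robot, and variables do not carry over. Pictures are saved under pics/ and viewed, at most 14 in all, crops included, and the job is handed in when it is done.

Besides the shell and the picture viewer there is one more tool, called after ">>>" as name([rows], argument=value, ...), one row to a line, values as JSON. move_arm: Moves the arm, as the interface text tells. Shifts and turns lie within -1 to 1; 1 stands for 200 mm of shift or pi/2 rad of turn. Its arguments: {"type":"object","properties":{"commands":{"type":"array"},"grip_force":{"type":"number"}},"required":["commands"]}

```bash
mkdir -p pics
python3 - <<'E'
from workcell import manip
import cv2
for n in("scene","top"):
    im=manip.capture(n); cv2.imwrite(f"pics/{n}0.png",cv2.resize(im[:,:,::-1],(800,600),interpolation=cv2.INTER_CUBIC))
    m=manip.camera_model(n); print(n,m)
s=manip.get_state();print(s)
E
```

```text
scene {'intrinsics': array([[424.41942346,   0.        , 257.37727346],
       [  0.        , 424.41942346, 193.24822793],
       [  0.        ,   0.        ,   1.        ]]), 'distortion': array([-0.14373951,  0.        ,  0.        ,  0.        ,  0.        ]), 'R': array([[ 0.51652862,  0.85608925, -0.0175894 ],
       [ 0.56547129, -0.35646326, -0.74375813],
       [-0.64299332,  0.37422606, -0.66821737]]), 't': array([-0.24071245, -0.19460786,  1.76012172])}
top {'intrinsics': array([[407.02654186,   0.        , 259.52391233],
       [  0.        , 407.02654186, 186.67916486],
       [  0.        ,   0.        ,   1.        ]]), 'distortion': array([0.04969569, 0.        , 0.        , 0.        , 0.        ]), 'R': array([[-0.02081327, -0.99973808, -0.00951723],
       [-0.99202773,  0.02183428, -0.12411386],
       [ 0.12428915,  0.00685814, -0.99222234]]), 't': array([0.00308217, 0.51008324, 1.63717334])}
{'time_s': 0.1, 'joints': array([-1.30857957e+00,  4.91468051e-01,  1.55939229e+00,  1.60617023e-06,
        1.09171400e+00, -1.05584200e-01]), 'joint_velocities': array([-0.00052279, -0.00160065, -0.00256378, -0.00236994,  0.00065646,
        0.00074114]), 'joint_efforts': array([ 3.84836356e-03, -6.13620043e+01, -2.58607310e+01,  6.94210175e-02,
        4.69440117e-02, -3.05706180e-05]), 'tcp_pos': array([ 0.22470367, -0.58298416,  0.22513828]), 'tcp_rot': array([-4.89396712e-04,  9.83137859e-01,  1.82865275e-01, -3.76916000e-05]), 'contact_force': array([ 0.49274858,  0.6648565 , -0.02404373]), 'torque': array([ 0.01078331, -0.02395241, -0.00269559]), 'grip_force': 0.0, 'finger_gap': 0.09494879823650577}
```

View pics/scene0.png

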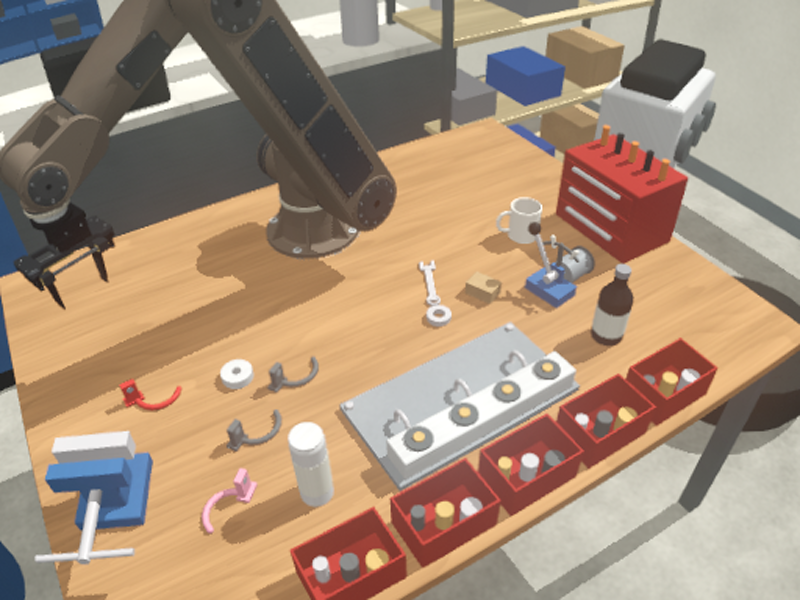

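View pics/top0.png

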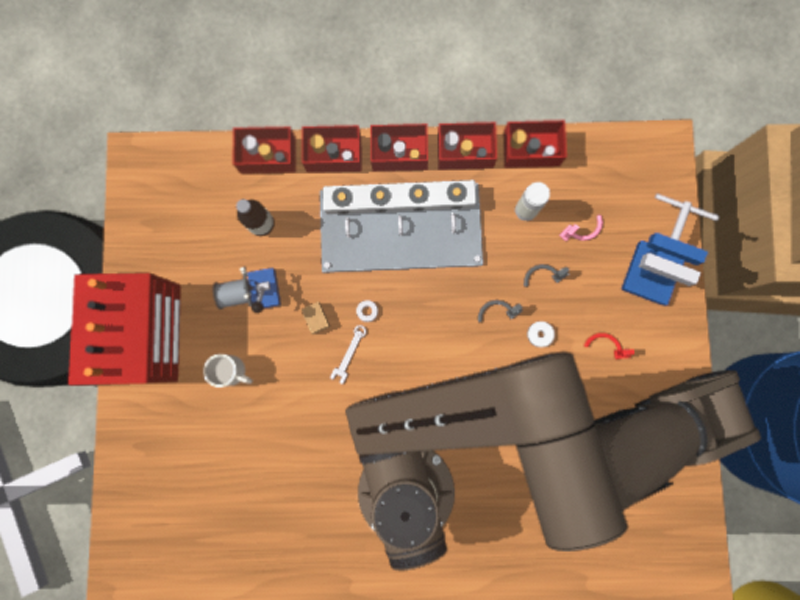

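```bash
cat > h.py <<'E'
from workcell import manip
import cv2, numpy as np
CM={n:manip.camera_model(n) for n in("scene","top")}
def proj(n,P):
    m=CM[n]; return cv2.projectPoints(np.asarray(P,float).reshape(-1,1,3),cv2.Rodrigues(m["R"])[0],m["t"],m["intrinsics"],m["distortion"])[0].reshape(-1,2)
def ray(n,uv):
    m=CM[n]; p=cv2.undistortPoints(np.array([[uv]],float),m["intrinsics"],m["distortion"])[0,0]
    return -m["R"].T@m["t"], m["R"].T@np.array([*p,1])
def onz(n,uv,z):
    o,d=ray(n,uv); return o+d*(z-o[2])/d[2]
def rz(a): c,s=np.cos(a),np.sin(a); return np.array([[c,-s,0],[s,c,0],[0,0,1]])
def place(P,x,y,a,z=0): return np.asarray(P)@rz(a).T+[x,y,z]
def crop(im,u0,v0,w,h,W,H): return cv2.resize(im[v0:v0+h,u0:u0+w,::-1],(W,H),interpolation=cv2.INTER_CUBIC)
E
python3 - <<'E'
from h import *
t=manip.capture("top");s=manip.capture("scene")
np.save("t.npy",t);np.save("s.npy",s)
A=[crop(t,295,130,120,90,400,300),crop(s,130,210,120,90,400,300),crop(t,125,155,100,75,400,300),crop(s,310,130,100,75,400,300)]
cv2.imwrite("pics/m1.png",np.vstack([np.hstack(A[:2]),np.hstack(A[2:])]))
B=[crop(t,195,105,120,90,400,300),crop(s,210,200,160,120,400,300)]
cv2.imwrite("pics/m2.png",np.hstack(B))
for p in [(546,273),(498,310),(605,345),(583,230)]: print(onz("top",np.array(p)/1.5625,0.01))
E
```

```text
[ 0.5545634  -0.38186209  0.01      ]
[ 0.45861887 -0.2510573   0.01      ]
[ 0.36109978 -0.52535063  0.01      ]
[ 0.66843222 -0.48541497  0.01      ]
```

View pics/m1.png

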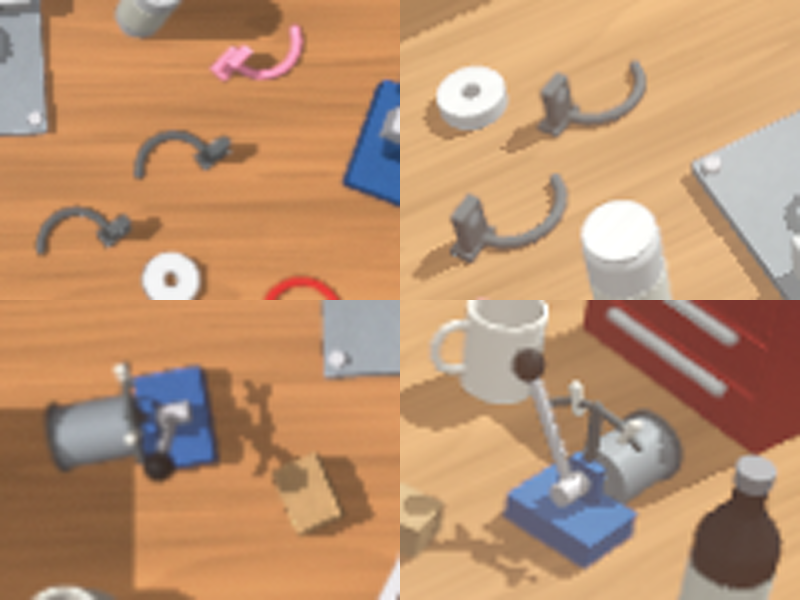

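View pics/m2.png

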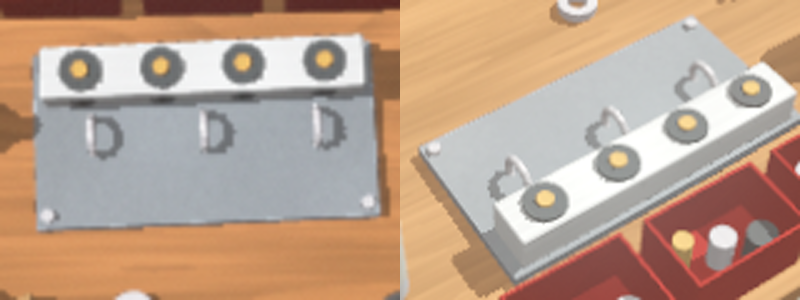

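```bash
cat > fit.py <<'E'
from h import *
from scipy.optimize import minimize
S=4
def box(x0,x1,y0,y1,z0,z1,yaw=0,cx=0,cy=0):
    P=np.array([[x,y,z] for x in(x0,x1) for y in(y0,y1) for z in(z0,z1)],float); return P@rz(yaw).T+[cx,cy,0]
def hook():
    parts=[]; th=np.deg2rad(np.linspace(-75,75,16)); f=np.linspace(0,2*np.pi,10)
    r=[np.array([[(.045+.006*np.cos(k))*np.cos(a),(.045+.006*np.cos(k))*np.sin(a),.006+.006*np.sin(k)] for k in f]) for a in th]
    parts=[np.vstack(r[i:i+2]) for i in range(15)]
    a=np.deg2rad(-75)-0 # radial direction of lug
    # local: radial axis=-75deg, thickness along tangent (+15deg)
    parts.append(box(-.015,.015,-.007,.007,0,.055,a,.0062,-.0501))
    parts.append(box(-.020,.020,-.012,.012,0,.008,a,.0062,-.0501))
    return parts
CRADLE=[box(-.115,.110,-.215,.215,0,.016),box(.039,.105,-.205,.205,.016,.066)]
def rend(n,parts,p,win,z=0):
    u,v,w,h=win; m=np.zeros((h*S,w*S),np.uint8)
    for P in parts:
        q=(proj(n,place(P,p[0],p[1],p[2],z))-[u,v]+.5)*S-.5
        cv2.fillConvexPoly(m,cv2.convexHull((q*16).astype(np.int32)),255,shift=4)
    return m
def masks(ims,fn,win):
    o={}
    for n,(u,v,w,h) in win.items():
        c=ims[n][v:v+h,u:u+w].astype(np.float32); o[n]=(cv2.resize(fn(c),(w*S,h*S),interpolation=cv2.INTER_CUBIC)>0)
    return o
def hookscore(c): return np.minimum(30-(c[...,0]-c[...,2]),140-c.mean(2))
def winfor(p,r,z=0,ns=("top","scene")):
    o={}
    for n in ns:
        q=proj(n,[p[0],p[1],z])[0]; R=int(r*(300 if n=="top" else 330)); o[n]=(max(int(q[0])-R,0),max(int(q[1])-R,0),2*R,2*R)
    return o
def fit(parts,M,win,p0,z=0,sig=(.01,.01,.15)):
    def cost(p):
        c=0
        for n in win:
            r=cv2.GaussianBlur(rend(n,parts,p,win[n],z),(0,0),2).astype(float)/255; c+=np.mean((r-M[n])**2)*1000
        return c
    best=None
    p=np.array(p0,float)
    for sc in(1,.3,.1):
        sx=np.vstack([p]+[p+np.eye(3)[i]*sig[i]*sc for i in range(3)])
        r=minimize(cost,p,method="Nelder-Mead",options=dict(initial_simplex=sx,maxiter=150)); p=r.x
    return p,r.fun
def fithook(ims,x,y,z=0,r=.085,yaws=np.arange(-3.14,3.14,.6),ns=("top","scene")):
    w=winfor((x,y),r,z,ns); M=masks(ims,hookscore,w); 
    for n in w:  # keep largest blob
        k,l,st,_=cv2.connectedComponentsWithStats(M[n].astype(np.uint8)); i=1+np.argmax(st[1:,4]); M[n]=l==i
    rs=[fit(hook(),M,w,(x,y,a),z,(.012,.012,.3)) for a in yaws]
    return min(rs,key=lambda t:t[1])
E
python3 - <<'E'
from fit import *
ims={"top":np.load("t.npy"),"scene":np.load("s.npy")}
for c in[(.5545,-.382),(.4586,-.251)]:
    q=onz("top",proj("top",[*c,.01])[0],.01)
    for ns in(("top","scene"),("top",),("scene",)):
        p,f=fithook(ims,c[0]-.01,c[1],yaws=np.arange(-1.6,1.6,.8) if len(ns)==2 else [P[2]],ns=ns); P=p
        print(ns,p.round(4),round(f,2))
# cradle
c0=onz("top",np.array([401,228])/1.5625,.02); print(c0)
w=winfor(c0,.27)
M=masks(ims,lambda c:45-(c[...,0]-c[...,2]),w)
for n in w:
    k,l,st,_=cv2.connectedComponentsWithStats(M[n].astype(np.uint8)); i=1+np.argmax(st[1:,4]); M[n]=cv2.morphologyEx((l==i).astype(np.uint8),cv2.MORPH_CLOSE,np.ones((41,41)))
    
for ns in(("top","scene"),("top",),("scene",)):
    p,f=fit(CRADLE,M,{n:w[n] for n in ns},(c0[0],c0[1],.02)); print(ns,p.round(4),round(f,2))
    if len(ns)==2: P=p
rings=place([[0,y,.028] for y in(-.14,0,.14)],*P); print(rings.round(4))
th=np.linspace(0,2*np.pi,24)
out=[]
for n in("top","scene"):
    m=cv2.resize(ims[n][:,:,::-1],None,fx=4,fy=4,interpolation=cv2.INTER_CUBIC)
    for y in(-.14,0,.14):
        q=(proj(n,place([[.018*np.cos(a),y,.028+.018*np.sin(a)] for a in th],*P))+.5)*4
        cv2.polylines(m,[q.astype(np.int32)],True,(0,0,255))
    for pts in CRADLE:
        q=(proj(n,place(pts,*P))+.5)*4; cv2.polylines(m,[cv2.convexHull(q.astype(np.int32))],True,(0,255,0))
    u,v,W,H=w[n]; out.append(cv2.resize(m[v*4:(v+H)*4,u*4:(u+W)*4],(400,400),interpolation=cv2.INTER_AREA))
cv2.imwrite("pics/c1.png",np.hstack(out))
E
```

```text
('top', 'scene') [ 0.5304 -0.3729  0.3077] 60.96
('top',) [ 0.5294 -0.3728  0.3071] 10.47
('scene',) [ 0.5318 -0.3749  0.3401] 49.15
('top', 'scene') [ 0.4365 -0.2475  0.3021] 53.69
('top',) [ 0.4357 -0.2471  0.3075] 9.94
('scene',) [ 0.4378 -0.2493  0.3478] 42.94
[0.68344429 0.00072245 0.02      ]
('top', 'scene') [0.6911 0.0021 0.0217] 6.69
('top',) [0.6905 0.0029 0.0231] 2.6
('scene',) [0.6918 0.0014 0.0203] 3.66
[[ 0.6942 -0.1378  0.028 ]
 [ 0.6911  0.0021  0.028 ]
 [ 0.6881  0.1421  0.028 ]]
```

View pics/c1.png

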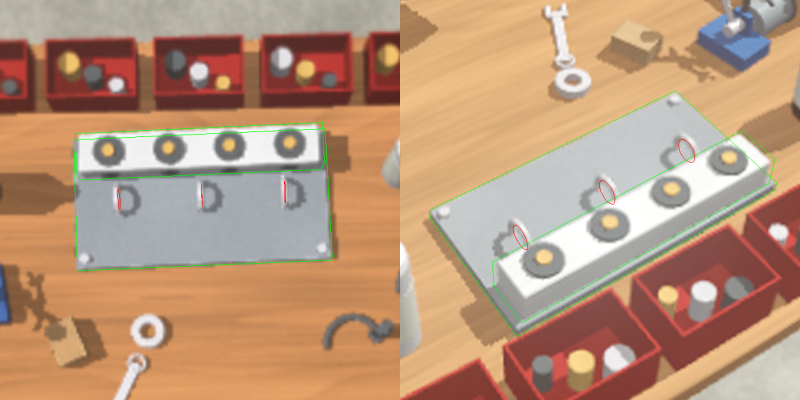

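Run:
```python
from fit import *
ims={"top":np.load("t.npy"),"scene":np.load("s.npy")}
out=[]
for p in [(.5304,-.3729,.3077),(.4365,-.2475,.3021)]:
    w=winfor(p,.085); M=masks(ims,hookscore,w)
    for n in w:
        u,v,W,H=w[n]; m=cv2.resize(ims[n][v:v+H,u:u+W,::-1],(W*S,H*S),interpolation=cv2.INTER_CUBIC)
        for mk,c in((M[n].astype(np.uint8)*255,(0,0,255)),(rend(n,hook(),p,w[n]),(0,255,0))):
            cv2.drawContours(m,cv2.findContours(mk,0,2)[0],-1,c,1)
        out.append(cv2.resize(m,(300,300)))
# winch
def blob(n,c,R,fn):
    u,v=int(c[0]-R),int(c[1]-R); m=fn(ims[n][v:v+2*R,u:u+2*R].astype(float)); k,l,st,ce=cv2.connectedComponentsWithStats(cv2.resize(m.astype(np.float32),None,fx=4,fy=4,interpolation=cv2.INTER_CUBIC).__gt__(0).astype(np.uint8))
    i=1+np.argmax(st[1:,4]); return (ce[i]+.5)/4-.5+[u,v],st[i]
dark=lambda c:60-c.max(2)
kt,a=blob("top",(125+158/4,155+167/4),8,dark); ks,b=blob("scene",(310+528/4-100,130+65/4),8,dark)
print(kt,a[2:],ks,b[2:])
(o1,d1),(o2,d2)=ray("top",kt),ray("scene",ks)
s=np.linalg.lstsq(np.c_[d1,-d2],o2-o1,rcond=None)[0]; k1,k2=o1+d1*s[0],o2+d2*s[1]; print("knob",k1,k2)
K=(k1+k2)/2
# base
c=onz("top",(125+178/4,155+118/4),.03); print(c)
w=winfor(c,.1)
M=masks(ims,lambda c:(c[...,2]-c[...,0])-25,w)
for a in(0,.15): print(fit([box(-.05,.05,-.035,.035,0,.03)],M,w,(c[0],c[1],a)))
p,_=fit([box(-.05,.05,-.035,.035,0,.03)],M,w,(c[0],c[1],.1))
for n in w:
    u,v,W,H=w[n]; m=cv2.resize(ims[n][v:v+H,u:u+W,::-1],(W*S,H*S),interpolation=cv2.INTER_CUBIC)
    for mk,cc in((M[n].astype(np.uint8)*255,(0,0,255)),(rend(n,[box(-.05,.05,-.035,.035,0,.03)],p,w[n]),(0,255,0))):
        cv2.drawContours(m,cv2.findContours(mk,0,2)[0],-1,cc,1)
    out.append(cv2.resize(m,(300,300)))
print("knob in base frame",(K-[p[0],p[1],0])@rz(p[2]))
I=np.vstack([np.hstack(out[:2]+[out[4]]),np.hstack(out[2:4]+[out[5]])]); cv2.imwrite("pics/o1.png",cv2.resize(I,(800,533)))
```

```text
Traceback (most recent call last):
ValueError: attempt to get argmax of an empty sequence
```

```bash
cat > w.py <<'E'
from fit import *
ims={"top":np.load("t.npy"),"scene":np.load("s.npy")}
out=[]
for p in [(.5304,-.3729,.3077),(.4365,-.2475,.3021)]:
    w=winfor(p,.085); M=masks(ims,hookscore,w)
    for n in w:
        u,v,W,H=w[n]; m=cv2.resize(ims[n][v:v+H,u:u+W,::-1],(W*S,H*S),interpolation=cv2.INTER_CUBIC)
        for mk,c in((M[n].astype(np.uint8)*255,(0,0,255)),(rend(n,hook(),p,w[n]),(0,255,0))):
            cv2.drawContours(m,cv2.findContours(mk,0,2)[0],-1,c,1)
        out.append(cv2.resize(m,(300,300)))
def blob(n,c,R,fn):
    u,v=int(c[0]-R),int(c[1]-R); C=ims[n][v:v+2*R,u:u+2*R].astype(float); print(C[R,R],C.min((0,1))); m=fn(C); k,l,st,ce=cv2.connectedComponentsWithStats(cv2.resize(m.astype(np.float32),None,fx=4,fy=4,interpolation=cv2.INTER_CUBIC).__gt__(0).astype(np.uint8))
    i=1+np.argmax(st[1:,4]); return (ce[i]+.5)/4-.5+[u,v],st[i]
dark=lambda c:85-c.max(2)
kt,a=blob("top",(125+158/4,155+167/4),8,dark); ks,b=blob("scene",(310+528/4-100,130+65/4),8,dark)
print(kt,a[2:],ks,b[2:])
(o1,d1),(o2,d2)=ray("top",kt),ray("scene",ks)
s=np.linalg.lstsq(np.c_[d1,-d2],o2-o1,rcond=None)[0]; k1,k2=o1+d1*s[0],o2+d2*s[1]; print("knob",k1,k2)
K=(k1+k2)/2
c=onz("top",(125+178/4,155+118/4),.03); print(c)
w=winfor(c,.1)
M=masks(ims,lambda c:(c[...,2]-c[...,0])-25,w)
B=[box(-.05,.05,-.035,.035,0,.03)]
p,f=fit(B,M,w,(c[0],c[1],.1)); print("base",p,f)
for n in w:
    print(n,fit(B,M,{n:w[n]},p))
    u,v,W,H=w[n]; m=cv2.resize(ims[n][v:v+H,u:u+W,::-1],(W*S,H*S),interpolation=cv2.INTER_CUBIC)
    for mk,cc in((M[n].astype(np.uint8)*255,(0,0,255)),(rend(n,B,p,w[n]),(0,255,0))):
        cv2.drawContours(m,cv2.findContours(mk,0,2)[0],-1,cc,1)
    out.append(cv2.resize(m,(300,300)))
print("knob in base frame",(K-[p[0],p[1],0])@rz(p[2]))
I=np.vstack([np.hstack(out[:2]+[out[4]]),np.hstack(out[2:4]+[out[5]])]); cv2.imwrite("pics/o1.png",cv2.resize(I,(800,533)))
E
python3 w.py
```

```text
[65. 57. 53.] [52. 42. 37.]
[92. 74. 64.] [86. 65. 54.]
[163.86178571 195.50071429] [ 37  39 700] [341.69256757 148.63175676] [14  3 37]
knob [0.47059653 0.35756891 0.13970446] [0.46729303 0.35257294 0.13812978]
[0.52740778 0.36158355 0.03      ]
base [0.5291967  0.3725015  0.14572224] 92.25028943404546
top (array([0.53077416, 0.37040417, 0.16532437]), np.float64(40.13805026912726))
scene (array([ 0.52583403,  0.38151953, -0.10409796]), np.float64(44.403303287320796))
knob in base frame [-0.06214437 -0.00849683  0.13891712]
```

View pics/o1.png

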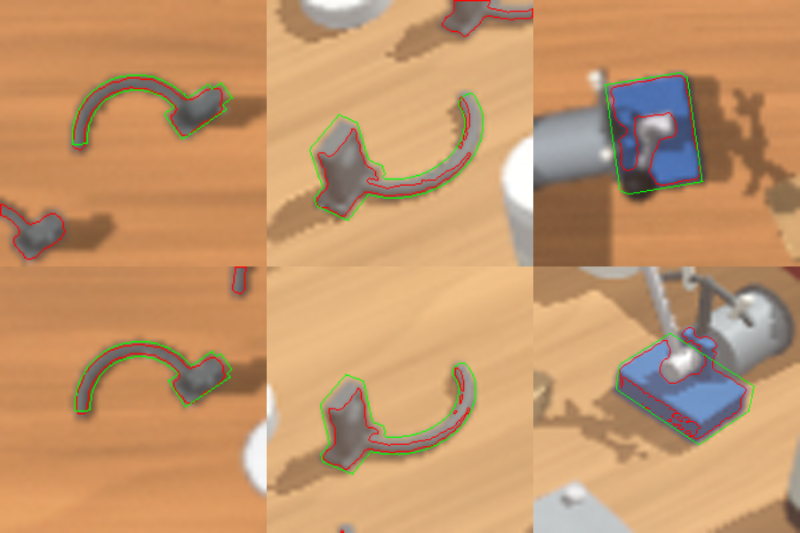

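```bash
sed -i 's/140-c.mean(2)/165-c.mean(2)/' fit.py
python3 - <<'E'
from fit import *
ims={"top":np.load("t.npy"),"scene":np.load("s.npy")}
def blob(n,c,R,th):
    u,v=int(c[0]-R),int(c[1]-R); C=ims[n][v:v+2*R,u:u+2*R].astype(np.float32)
    k,l,st,ce=cv2.connectedComponentsWithStats((cv2.resize(th-C.max(2),None,fx=4,fy=4,interpolation=cv2.INTER_CUBIC)>0).astype(np.uint8))
    i=1+np.argmax(st[1:,4]); return (ce[i]+.5)/4-.5+[u,v],st[i]
for th in(90,110,125):
    kt,a=blob("top",(164.5,196.7),8,th); ks,b=blob("scene",(342,146),7,th)
    (o1,d1),(o2,d2)=ray("top",kt),ray("scene",ks)
    s=np.linalg.lstsq(np.c_[d1,-d2],o2-o1,rcond=None)[0]; k1,k2=o1+d1*s[0],o2+d2*s[1]; print("knob",kt,a[2:],ks,b[2:],k1,k2)
for c in[(.5304,-.3729),(.4365,-.2475)]:
    for ns in(("top","scene"),("scene",)):
        p,f=fithook(ims,*c,yaws=[.3],ns=ns); print(ns,p.round(4),round(f,2))
E
```

```text
knob [163.6784076  195.28948231] [ 38  42 763] [341.68045455 147.13590909] [ 24  21 275] [0.47066173 0.35657045 0.14669112] [0.46731275 0.35150901 0.14509146]
knob [162.90967815 194.57604261] [  55   49 1103] [341.78539823 146.02396755] [ 30  31 678] [0.47276133 0.35796903 0.15295801] [0.46794594 0.35067599 0.15063153]
knob [163.18352644 193.3917855 ] [  64   50 1683] [341.77806122 145.92633929] [ 32  33 784] [0.47679689 0.3559923  0.15696807] [0.47116529 0.34744911 0.15423287]
('top', 'scene') [ 0.5298 -0.373   0.3411] 32.87
('scene',) [ 0.5298 -0.3742  0.3628] 21.37
('top', 'scene') [ 0.4365 -0.2476  0.3033] 31.25
('scene',) [ 0.437  -0.2482  0.3244] 20.43
```

Run:
```python
from fit import *
for kt in((164.2,196.2),(164.5,196.2),(164.2,195.8)):
    (o1,d1),(o2,d2)=ray("top",kt),ray("scene",(341.78,146))
    s=np.linalg.lstsq(np.c_[d1,-d2],o2-o1,rcond=None)[0]; k1,k2=o1+d1*s[0],o2+d2*s[1]; print(k1,k2)
t=np.load("t.npy")
print(t[190:202,158:172].max(2))
```

```text
[0.46686431 0.35394546 0.14923504] [0.46595067 0.35257261 0.14880446]
[0.46681717 0.35276089 0.14943917] [0.46640057 0.35213551 0.14924346]
[0.46826745 0.35368048 0.15038243] [0.46691068 0.35163993 0.1497412 ]
[[165  97  84 114 116 116 131 153 128 117 156 178 179 180]
 [123  90  90 118 117 121 137 149 117 126 171 180 181 180]
 [106  94  84 107 112 110 108 120 101 131 176 181 181 180]
 [106 101  78  81  81  71  67  76  75 125 172 181 181 180]
 [123 109  85  62  59  61  59  58  58  86 142 180 182 180]
 [133 120  98  66  62  64  60  56  55  53 112 174 173 170]
 [158 181 149  78  69  72  65  58  55  52  71 114 114 114]
 [168 205 178  89  66  66  63  58  56  58  82 119 133 135]
 [169 207 191 123  73  61  59  57  60  86 139 186 193 195]
 [163 204 201 174 118  78  71  71  96 141 189 205 208 207]
 [161 200 204 199 176 149 140 139 178 191 203 205 207 205]
 [160 199 205 203 200 195 192 192 203 204 206 206 207 208]]
```

```bash
cat > plan.py <<'E'
from h import *
import json,math
# plan(waypoints, grip): each waypoint (x,y,z,phi[,step_mm]) tool down, tool x at world angle phi; prints calls of 5 rows
def cur():
    s=manip.get_state(); w,x,y,z=s["tcp_rot"]; return np.array(s["tcp_pos"]),2*math.atan2(y,x)
def plan(wps,g,start=None):
    p,f=cur() if start is None else (np.array(start[:3],float),start[3]); f=(f+math.pi)%(2*math.pi)-math.pi
    print("from",p.round(4),round(f,4)); rows=[]
    for wp in wps:
        t=np.array(wp[:3]);st=wp[4] if len(wp)>4 else 38
        d=t-p; df=wp[3]-f; n=max(1,math.ceil(np.linalg.norm(d)*1000/st-.02),math.ceil(abs(df)/.12-.02))
        for i in range(n):
            tp=t-d*(n-1-i)/n; tf=wp[3]-df*(n-1-i)/n
            e=tp-p; c,s=math.cos(f),math.sin(f)
            r=[round(v/.2,3) for v in (c*e[0]+s*e[1], s*e[0]-c*e[1], -e[2])]; wz=round(-(tf-f)/(math.pi/2),3)
            rows.append([g,*r,0,0,wz])
            v=np.array(r)*.2; p=p+[c*v[0]+s*v[1], s*v[0]-c*v[1], -v[2]]; f-=wz*math.pi/2
    for i in range(0,len(rows),5): print(json.dumps([rows[i:i+5]],separators=(",",":")))
    print("end",p.round(4),round(f,4))
if __name__=="__main__":
    import sys
    plan(json.loads(sys.argv[2]),float(sys.argv[1]))
E
python3 plan.py .55 '[[0.4,-0.36,0.27,0.37],[0.52,-0.1,0.27,0.165],[0.466,0.352,0.26,0.165],[0.4668,0.3525,0.2,0.165]]'
```

```text
from [ 0.2247 -0.5831  0.2253] 0.3678
[[[0.55,0.152,-0.091,-0.028,0,0,-0.0],[0.55,0.153,-0.09,-0.028,0,0,-0.0],[0.55,0.152,-0.091,-0.028,0,0,-0.001],[0.55,0.153,-0.091,-0.028,0,0,0.0],[0.55,0.152,-0.09,-0.028,0,0,0.0]]]
[[[0.55,0.153,-0.091,-0.028,0,0,-0.0],[0.55,0.152,-0.09,-0.028,0,0,-0.0],[0.55,0.153,-0.091,-0.028,0,0,-0.0],[0.55,0.129,-0.124,0.0,0,0,0.016],[0.55,0.125,-0.128,0.0,0,0,0.017]]]
[[[0.55,0.122,-0.131,0.0,0,0,0.016],[0.55,0.118,-0.134,0.0,0,0,0.016],[0.55,0.116,-0.137,0.0,0,0,0.016],[0.55,0.111,-0.139,0.0,0,0,0.017],[0.55,0.108,-0.143,0.0,0,0,0.016]]]
[[[0.55,0.105,-0.145,0.0,0,0,0.016],[0.55,0.009,-0.19,0.004,0,0,0.0],[0.55,0.008,-0.189,0.004,0,0,0.0],[0.55,0.009,-0.19,0.005,0,0,0.0],[0.55,0.009,-0.189,0.004,0,0,0.0]]]
[[[0.55,0.009,-0.19,0.004,0,0,0.0],[0.55,0.008,-0.189,0.004,0,0,0.0],[0.55,0.009,-0.19,0.004,0,0,0.0],[0.55,0.009,-0.189,0.005,0,0,0.0],[0.55,0.009,-0.19,0.004,0,0,0.0]]]
[[[0.55,0.008,-0.189,0.004,0,0,0.0],[0.55,0.009,-0.19,0.004,0,0,0.0],[0.55,0.009,-0.189,0.004,0,0,0.0],[0.55,0.002,-0.001,0.15,0,0,0.0],[0.55,0.002,-0.001,0.15,0,0,0.0]]]
end [0.4668 0.3525 0.2001] 0.1651
```

>>> move_arm([
  [[0.55,0.15,-0.09,-0.03,0,0,0],[0.55,0.15,-0.09,-0.03,0,0,0],[0.55,0.15,-0.09,-0.03,0,0,0],[0.55,0.15,-0.09,-0.03,0,0,0],[0.55,0.15,-0.09,-0.03,0,0,0]],
])

```text
time_s: 0.62
tcp_pos: [0.333, -0.4439, 0.2558]
tcp_rot: [-0.0, 0.983, 0.183, -0.0]
contact_force: [0.9, -0.2, -0.0]
finger_gap: 0.0671
grip_force: 0.0
```

>>> move_arm([
  [[0.55,0.15,-0.09,-0.03,0,0,0],[0.55,0.15,-0.09,-0.03,0,0,0],[0.55,0.15,-0.09,-0.03,0,0,0],[0.55,0.13,-0.12,0,0,0,0.016],[0.55,0.13,-0.13,0,0,0,0.016]],
])

```text
time_s: 1.03
tcp_pos: [0.4291, -0.2962, 0.2739]
tcp_rot: [0.0, 0.988, 0.157, 0.0]
contact_force: [0.2, -0.3, -0.5]
finger_gap: 0.0523
grip_force: 0.0
```

>>> move_arm([
  [[0.55,0.12,-0.13,0,0,0,0.016],[0.55,0.12,-0.13,0,0,0,0.016],[0.55,0.12,-0.14,0,0,0,0.016],[0.55,0.11,-0.14,0,0,0,0.016],[0.55,0.11,-0.14,0,0,0,0.016]],
])

```text
time_s: 1.45
tcp_pos: [0.5047, -0.1339, 0.2737]
tcp_rot: [0.0, 0.995, 0.095, -0.0]
contact_force: [0.5, -0.2, 1.1]
finger_gap: 0.0527
grip_force: 0.0
```

>>> move_arm([
  [[0.55,0.1,-0.14,0,0,0,0.016],[0.55,0.01,-0.19,0,0,0,0],[0.55,0.01,-0.19,0,0,0,0],[0.55,0.01,-0.19,0,0,0,0],[0.55,0.01,-0.19,0,0,0,0]],
])

```text
time_s: 1.87
tcp_pos: [0.5007, 0.0486, 0.2735]
tcp_rot: [0.0, 0.997, 0.083, -0.0]
contact_force: [0.6, 0.5, 0.4]
finger_gap: 0.052
grip_force: 0.0
```

>>> move_arm([
  [[0.55,0.01,-0.19,0,0,0,0],[0.55,0.01,-0.19,0,0,0,0],[0.55,0.01,-0.19,0,0,0,0],[0.55,0.01,-0.19,0,0,0,0],[0.55,0.01,-0.19,0,0,0,0]],
])

```text
time_s: 2.28
tcp_pos: [0.479, 0.2377, 0.2737]
tcp_rot: [0.0, 0.997, 0.083, 0.0]
contact_force: [0.5, -0.2, 0.1]
finger_gap: 0.0525
grip_force: 0.0
```

```bash
python3 plan.py .55 '[[0.4668,0.3525,0.26,0.165],[0.4668,0.3525,0.146,0.165]]'
```

```text
from [0.479  0.2377 0.2737] 0.1668
[[[0.55,0.009,-0.144,0.017,0,0,0.0],[0.55,0.009,-0.144,0.017,0,0,0.001],[0.55,0.008,-0.144,0.017,0,0,-0.0],[0.55,0.009,-0.144,0.017,0,0,0.0],[0.55,-0.0,-0.0,0.19,0,0,0.0]]]
[[[0.55,-0.0,-0.0,0.19,0,0,0.0],[0.55,-0.0,-0.0,0.19,0,0,0.0]]]
end [0.4668 0.3525 0.1461] 0.1652
```

>>> move_arm([
  [[0.55,0.01,-0.14,0.02,0,0,0],[0.55,0.01,-0.14,0.02,0,0,0],[0.55,0.01,-0.14,0.02,0,0,0],[0.55,0,0,0,0,0,0],[0.55,0,0,0,0,0,0]],
])

```text
time_s: 2.7
tcp_pos: [0.4711, 0.3206, 0.261]
tcp_rot: [0.0, 0.996, 0.084, -0.0]
contact_force: [-0.1, -0.1, -0.4]
finger_gap: 0.0522
grip_force: 0.0
```

```bash
python3 plan.py .55 '[[0.4668,0.3525,0.26,0.165],[0.4668,0.3525,0.146,0.165]]'
```

```text
from [0.4711 0.3206 0.261 ] 0.169
[[[0.55,0.006,-0.161,0.005,0,0,0.003],[0.55,-0.0,0.0,0.19,0,0,-0.0],[0.55,-0.0,0.0,0.19,0,0,-0.0],[0.55,-0.0,0.0,0.19,0,0,-0.0]]]
end [0.4668 0.3526 0.146 ] 0.1643
```

>>> move_arm([
  [[0.55,0.006,-0.16,0,0,0,0.003],[0.55,0,0,0.19,0,0,0],[0.55,0,0,0.19,0,0,0],[0.55,0,0,0.1,0,0,0],[0.55,0,0,0,0,0,0]],
])

```text
time_s: 3.12
tcp_pos: [0.4662, 0.3495, 0.1618]
tcp_rot: [0.002, 0.997, 0.08, -0.003]
contact_force: [0.8, -0.4, -1.0]
finger_gap: 0.0527
grip_force: 0.0
```

Run:
```python
from h import *
A=[crop(manip.capture("top"),115,145,100,75,400,300),crop(manip.capture("scene"),300,110,100,75,400,300)]
cv2.imwrite("pics/k1.png",np.hstack(A)); print(manip.get_state()["tcp_pos"])
```

```text
[0.46800437 0.3507409  0.16611928]
```

View pics/k1.png

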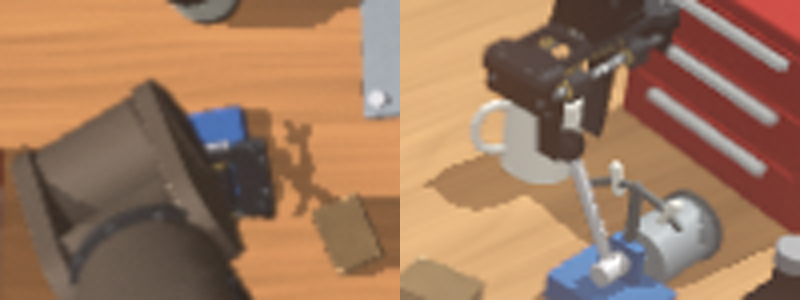

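>>> move_arm([
  [[0.55,0,0,0.07,0,0,0],[0.55,0,0,0.03,0,0,0],[0.2,0,0,0,0,0,0],[0.1,0,0,0,0,0,0],[0.1,0,0,0,0,0,0]],
], grip_force=12)

```text
time_s: 3.63
tcp_pos: [0.4679, 0.3516, 0.1468]
tcp_rot: [-0.0, 0.997, 0.081, 0.001]
contact_force: [-0.2, -1.0, -0.4]
finger_gap: 0.0374
grip_force: 0.0
```

>>> move_arm([
  [[0.1,0,0,0,0,0,0],[0.1,0,0,0,0,0,0],[0.1,0,0,0,0,0,0],[0.1,0,0,0,0,0,0]],
])

```text
time_s: 3.97
tcp_pos: [0.4677, 0.351, 0.1463]
tcp_rot: [0.0, 0.997, 0.081, 0.0]
contact_force: [0.9, -4.6, 4.6]
finger_gap: 0.0293
grip_force: 12.0
```

Run:
```python
from h import *
s=manip.get_state(); print(s["tcp_pos"],s["tcp_rot"],s["contact_force"],s["finger_gap"])
K=s["tcp_pos"]+[0,0,.008]
```

```text
[0.4677454  0.35095959 0.14634829] [3.55428724e-04 9.96713584e-01 8.10048126e-02 3.54798383e-04] [ 0.93284671 -4.55246789  4.60023863] 0.02925561217583827
```

>>> move_arm([
  [[0.1,0.053,0,-0.032,0,0,0],[0.1,0.057,0,-0.026,0,0,0],[0.1,0.06,0,-0.02,0,0,0],[0.1,0.062,0,-0.015,0,0,0],[0.1,0.063,0,-0.008,0,0,0]],
])

```text
time_s: 4.38
tcp_pos: [0.5255, 0.3605, 0.166]
tcp_rot: [0.001, 0.997, 0.081, -0.001]
contact_force: [-2.4, -3.0, -2.9]
finger_gap: 0.0291
grip_force: 12.0
```

>>> move_arm([
  [[0.1,0.063,0,-0.001,0,0,0],[0.1,0.063,0,0.005,0,0,0],[0.1,0.062,0,0.012,0,0,0],[0.1,0.06,0,0.018,0,0,0],[0.1,0.055,0,0.023,0,0,0]],
])

```text
time_s: 4.8
tcp_pos: [0.5864, 0.3707, 0.1552]
tcp_rot: [0.0, 0.997, 0.081, 0.0]
contact_force: [-0.4, -2.4, 3.7]
finger_gap: 0.0293
grip_force: 12.0
```

>>> move_arm([
  [[0.1,0,0,0,0,0,0],[0.1,0,0,0,0,0,0],[0.1,0,0,0,0,0,0]],
])

```text
time_s: 5.05
tcp_pos: [0.5864, 0.3708, 0.155]
tcp_rot: [-0.0, 0.997, 0.081, 0.001]
contact_force: [3.9, -2.7, 3.6]
finger_gap: 0.0289
grip_force: 12.0
```

Run:
```python
from h import *
A=[crop(manip.capture("top"),115,145,100,75,400,300),crop(manip.capture("scene"),310,120,80,60,400,300)]
cv2.imwrite("pics/k2.png",np.hstack(A)); s=manip.get_state();print(s["tcp_pos"],s["contact_force"],s["finger_gap"])
```

```text
[0.58617358 0.37068389 0.15503525] [ 4.13696571 -1.56754675  3.25530631] 0.029248107009394935
```

View pics/k2.png

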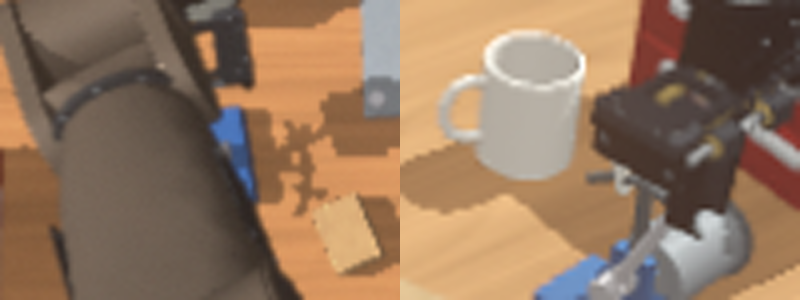

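>>> move_arm([
  [[0.5,0,0,0,0,0,0],[0.5,0,0,0,0,0,0],[0.5,0,0,0,0,0,0],[0.5,0,0,-0.05,0,0,0],[0.5,0,0,-0.15,0,0,0]],
])

```text
time_s: 5.57
tcp_pos: [0.5838, 0.3701, 0.1911]
tcp_rot: [0.001, 0.997, 0.081, -0.004]
contact_force: [0.8, -0.5, 0.3]
finger_gap: 0.0474
grip_force: 0.0
```

>>> move_arm([
  [[0.5,0,0,-0.18,0,0,0],[0.5,0,0,-0.18,0,0,0],[0.5,0,0.18,0,0,0,-0.07],[0.5,0,0.18,0,0,0,-0.07],[0.5,0,0.18,0,0,0,-0.07]],
])

```text
time_s: 5.98
tcp_pos: [0.6137, 0.2665, 0.268]
tcp_rot: [-0.0, 0.969, 0.247, 0.001]
contact_force: [0.1, 0.1, -1.2]
finger_gap: 0.0474
grip_force: 0.0
```

```bash
python3 plan.py .5 '[[0.45,0.1,0.25,0.95],[0.45,-0.09,0.25,1.7]]'
```

```text
from [0.6137 0.2665 0.268 ] 0.4991
[[[0.5,-0.16,0.048,0.013,0,0,-0.041],[0.5,-0.162,0.039,0.013,0,0,-0.041],[0.5,-0.164,0.027,0.013,0,0,-0.041],[0.5,-0.166,0.017,0.013,0,0,-0.041],[0.5,-0.167,0.006,0.012,0,0,-0.041]]]
[[[0.5,-0.167,-0.004,0.013,0,0,-0.041],[0.5,-0.166,-0.016,0.013,0,0,-0.041],[0.5,-0.11,0.079,0.0,0,0,-0.068],[0.5,-0.119,0.067,0.0,0,0,-0.068],[0.5,-0.124,0.054,0.0,0,0,-0.069]]]
[[[0.5,-0.13,0.04,0.0,0,0,-0.068],[0.5,-0.133,0.026,0.0,0,0,-0.068],[0.5,-0.135,0.011,0.0,0,0,-0.068],[0.5,-0.136,-0.003,0.0,0,0,-0.068]]]
end [ 0.45 -0.09  0.25] 1.6992
```

>>> move_arm([
  [[0.5,-0.16,0.05,0.01,0,0,-0.04],[0.5,-0.16,0.04,0.01,0,0,-0.04],[0.5,-0.16,0.03,0.01,0,0,-0.04],[0.5,-0.17,0.02,0.01,0,0,-0.04],[0.5,-0.17,0,0.01,0,0,-0.04]],
])

```text
time_s: 6.4
tcp_pos: [0.495, 0.1476, 0.2569]
tcp_rot: [0.0, 0.919, 0.394, 0.0]
contact_force: [1.2, -1.0, 0.0]
finger_gap: 0.0474
grip_force: 0.0
```

>>> move_arm([
  [[0.5,-0.17,0,0.01,0,0,-0.04],[0.5,-0.17,-0.02,0.01,0,0,-0.04],[0.5,-0.11,0.08,0,0,0,-0.07],[0.5,-0.12,0.07,0,0,0,-0.07],[0.5,-0.12,0.05,0,0,0,-0.07]],
])

```text
time_s: 6.82
tcp_pos: [0.4464, 0.0187, 0.2534]
tcp_rot: [0.0, 0.806, 0.592, 0.0]
contact_force: [0.6, 0.4, -0.7]
finger_gap: 0.0477
grip_force: 0.0
```

>>> move_arm([
  [[0.5,-0.13,0.04,0,0,0,-0.07],[0.5,0,0,0,0,0,-0.07],[0.5,0,0,0,0,0,-0.07],[0.5,0,0,0,0,0,-0.07],[0.5,0,0,0,0,0,0]],
])

```text
time_s: 7.23
tcp_pos: [0.4465, -0.0076, 0.253]
tcp_rot: [0.0, 0.658, 0.753, 0.0]
contact_force: [0.2, 0.6, 0.6]
finger_gap: 0.0475
grip_force: 0.0
```

```bash
cat > look.py <<'E'
from fit import *
import sys
t=manip.capture("top");s=manip.capture("scene");np.save("t.npy",t);np.save("s.npy",s)
def look(fn,crops):
    A=[crop({"top":t,"scene":s}[n],*c,400,300) for n,*c in crops]
    while len(A)%2: A.append(A[-1]*0)
    cv2.imwrite(fn,np.vstack([np.hstack(A[i:i+2]) for i in range(0,len(A),2)]))
E
python3 - <<'E'
from look import *
look("pics/l1.png",[("top",115,145,100,75),("scene",310,120,100,75),("top",210,130,200,150),("scene",110,190,160,120)])
ims=dict(top=t,scene=s)
for c in[(.53,-.373),(.4365,-.2475)]:
  for ns in(("top","scene"),("top",),("scene",)): print(ns,fithook(ims,*c,yaws=[.3],ns=ns))
print(manip.get_state()["tcp_pos"])
E
```

```text
('top', 'scene') (array([ 0.52966722, -0.37357975,  0.325661  ]), np.float64(31.670445027520813))
('top',) (array([ 0.52930853, -0.3723066 ,  0.30624307]), np.float64(10.70146674356017))
('scene',) (array([ 0.53026212, -0.37402789,  0.34961498]), np.float64(19.745703121935048))
('top', 'scene') (array([ 0.43645049, -0.24744361,  0.30065521]), np.float64(30.543745584508308))
('top',) (array([ 0.43576443, -0.24646122,  0.3051341 ]), np.float64(8.920741253364092))
('scene',) (array([ 0.43698757, -0.24826389,  0.32429486]), np.float64(20.584223579137536))
[ 0.4465427  -0.00735774  0.25285297]
```

View pics/l1.png

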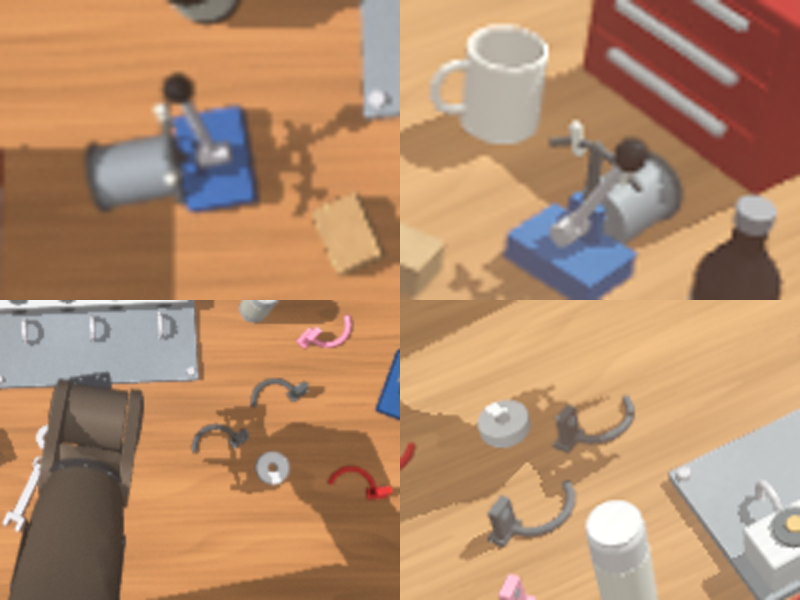

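Run:
```python
from fit import *
def tri(a,b):
    (o1,d1),(o2,d2)=ray("top",a),ray("scene",b)
    s=np.linalg.lstsq(np.c_[d1,-d2],o2-o1,rcond=None)[0]; k1,k2=o1+d1*s[0],o2+d2*s[1]; return (k1+k2)/2,np.linalg.norm(k1-k2)
import math
pts={"far":((155,172.5),(367.5,162.8)),"near":((157,189),(353.8,153.5)),"knob":((159,166.7),(367.2,158.3))}
piv=np.array([.5335,.363,.05]);R=rz(.165)
for k,(a,b) in pts.items():
    X,e=tri(a,b); l=(X-piv)@R; print(k,X.round(4),round(e,4),l.round(4),"q",round(.75+math.atan2(l[0],l[2]),3))
```

```text
far [0.5625 0.3959 0.1198] 0.0039 [0.034  0.0277 0.0698] q 1.203
near [0.4977 0.3874 0.1224] 0.0025 [-0.0314  0.03    0.0724] q 0.341
knob [0.5783 0.371  0.1595] 0.0024 [0.0455 0.0006 0.1095] q 1.144
```

Run:
```python
from fit import *
import math
t=np.load("t.npy");s=np.load("s.npy")
print(t[161:173,153:166].max(2));print(s[152:166,360:376].max(2))
piv=np.array([.5335,.363,.05])
for th in(.35,.4,.45,.5):
  K=piv+rz(.165)@np.array([.12*math.sin(th),0,.12*math.cos(th)]); print(th+.75,K.round(4),proj("top",K),proj("scene",K))
```

```text
[[211 210 211 212 211 213 212 214 214 213 215 215 214]
 [216 217 218 217 215 211 209 211 216 216 218 216 214]
 [219 219 219 214 192 148 129 144 184 209 215 213 212]
 [213 211 196 157 112  83  72  81 114 165 204 211 211]
 [206 205 179 109  73  67  62  60  69 106 164 207 212]
 [209 205 173  91  72  71  65  60  59  79 143 206 213]
 [212 201 156  83  74  74  66  60  59  74 138 204 208]
 [213 208 174  89  67  66  65  61  58  77 138 200 206]
 [207 204 179 115  75  64  60  59  64 103 168 206 209]
 [212 212 194 143 114 104  93  86  87 119 169 212 217]
 [226 233 220 149 155 200 197 177 143 131 161 214 220]
 [235 245 232 169 168 218 220 203 165 137 142 183 199]]
[[170 170 171 170 171 172 171 170 168 166 165 164 165 165 163 158]
 [172 172 172 172 170 168 167 166 166 165 166 166 165 164 166 166]
 [173 171 169 168 165 157 133 130 128 143 158 165 166 166 166 165]
 [166 166 165 164 157 122  92  93  94 102 121 152 166 166 166 166]
 [145 165 165 158 106  86  83  85  92 103 101 126 158 165 166 165]
 [129 155 161 137  79  79  80  83  85  89  88 101 137 159 164 163]
 [105 121 142 128  77  77  78  80  85  83  81  85 102 125 143 158]
 [110  98 108  97  76  77  77  78  79  78  78  84  98 103 109 131]
 [126 160 107  98  76  76  77  77  76  76  75 127 153 133 111 103]
 [141 167 160 133 102  75  75  75  75  75  85 160 200 176 133 113]
 [143 163 158 152 140  97  75  75  74 101 165 200 206 207 179 131]
 [151 160 155 149 143 145 150 138 153 184 202 207 211 215 187 138]
 [164 154 150 143 146 159 159 136 150 189 210 214 213 209 180 136]
 [163 151 145 144 147 168 158 116 120 161 198 213 206 198 171 134]]
1.1 [0.5741 0.3698 0.1627] [[159.38194554 167.82682251]] [[366.57689859 156.95417193]]
1.15 [0.5796 0.3707 0.1605] [[159.29939575 166.50161802]] [[367.77914619 158.22329054]]
1.2 [0.585  0.3716 0.1581] [[159.24033233 165.22374929]] [[368.94369794 159.5445253 ]]
1.25 [0.5902 0.3724 0.1553] [[159.20480247 163.99675286]] [[370.06692262 160.91402537]]
```

```bash
python3 plan.py .5 '[[0.58,0.3705,0.25,0.165],[0.58,0.3705,0.152,0.165,35]]'
```

```text
from [ 0.4465 -0.0074  0.2529] 1.6978
[[[0.5,0.138,0.069,0.001,0,0,0.075],[0.5,0.145,0.053,0.001,0,0,0.075],[0.5,0.15,0.035,0.001,0,0,0.075],[0.5,0.153,0.018,0.001,0,0,0.075],[0.5,0.154,-0.001,0.001,0,0,0.075]]]
[[[0.5,0.153,-0.019,0.002,0,0,0.075],[0.5,0.15,-0.036,0.001,0,0,0.075],[0.5,0.144,-0.054,0.001,0,0,0.075],[0.5,0.137,-0.071,0.001,0,0,0.076],[0.5,0.127,-0.086,0.001,0,0,0.075]]]
[[[0.5,0.117,-0.101,0.001,0,0,0.075],[0.5,0.104,-0.114,0.001,0,0,0.075],[0.5,0.09,-0.125,0.001,0,0,0.075],[0.5,-0.0,-0.0,0.163,0,0,-0.0],[0.5,-0.0,-0.0,0.164,0,0,-0.0]]]
[[[0.5,-0.0,-0.0,0.163,0,0,-0.0]]]
end [0.5801 0.3704 0.1521] 0.1647
```

>>> move_arm([
  [[0.5,0.138,0.07,0,0,0,0.075],[0.5,0.145,0.053,0,0,0,0.075],[0.5,0.15,0.035,0,0,0,0.075],[0.5,0.153,0.018,0,0,0,0.075],[0.5,0.154,0,0,0,0,0.075]],
])

```text
time_s: 7.75
tcp_pos: [0.4976, 0.1395, 0.2527]
tcp_rot: [0.0, 0.851, 0.525, 0.0]
contact_force: [0.3, -0.7, 0.2]
finger_gap: 0.0479
grip_force: 0.0
```

>>> move_arm([
  [[0.5,0.153,-0.019,0,0,0,0.075],[0.5,0.15,-0.036,0,0,0,0.075],[0.5,0.144,-0.054,0,0,0,0.075],[0.5,0.137,-0.071,0,0,0,0.075],[0.5,0.127,-0.086,0,0,0,0.075]],
])

```text
time_s: 8.17
tcp_pos: [0.5481, 0.285, 0.2526]
tcp_rot: [0.0, 0.967, 0.255, -0.0]
contact_force: [1.1, -0.3, -0.4]
finger_gap: 0.0478
grip_force: 0.0
```

>>> move_arm([
  [[0.5,0.117,-0.1,0,0,0,0.075],[0.5,0.104,-0.114,0,0,0,0.075],[0.5,0.09,-0.125,0,0,0,0.075],[0.5,0,0,0,0,0,0],[0.5,0,0,0,0,0,0]],
])

```text
time_s: 8.58
tcp_pos: [0.578, 0.3718, 0.2516]
tcp_rot: [0.0, 0.996, 0.085, -0.0]
contact_force: [-0.8, -0.8, -1.4]
finger_gap: 0.0478
grip_force: 0.0
```

```bash
python3 plan.py .5 '[[0.58,0.3705,0.2,0.165],[0.58,0.3705,0.152,0.165,25]]'
```

```text
from [0.578  0.3718 0.2516] 0.171
[[[0.5,0.004,0.004,0.129,0,0,0.002],[0.5,0.005,0.004,0.129,0,0,0.002],[0.5,-0.0,0.0,0.12,0,0,-0.0],[0.5,-0.0,0.0,0.12,0,0,-0.0]]]
end [0.5801 0.3705 0.152 ] 0.1648
```

>>> move_arm([
  [[0.5,0.004,0.004,0.13,0,0,0.002],[0.5,0.005,0.004,0.13,0,0,0.002],[0.5,0,0,0.12,0,0,0],[0.5,0,0,0.12,0,0,0],[0.1,0,0,0,0,0,0]],
], grip_force=20)

```text
time_s: 9.0
tcp_pos: [0.5786, 0.3673, 0.1482]
tcp_rot: [0.001, 0.997, 0.082, -0.003]
contact_force: [-0.3, -0.7, -0.5]
finger_gap: 0.0442
grip_force: 0.0
```

>>> move_arm([
  [[0.1,0,0,0,0,0,0],[0.1,0,0,0,0,0,0],[0.1,0,0,0,0,0,0],[0.1,0,0,0,0,0,0],[0.1,0,0,0,0,0,0]],
])

```text
time_s: 9.42
tcp_pos: [0.581, 0.3697, 0.1543]
tcp_rot: [-0.001, 0.997, 0.082, 0.001]
contact_force: [-0.5, 2.8, 5.0]
finger_gap: 0.0289
grip_force: 20.0
```

>>> move_arm([
  [[0.1,0.009,0,0.004,0,0,0],[0.1,0.009,0,0.004,0,0,0],[0.1,0.009,0,0.004,0,0,0],[0.1,0,0,0,0,0,0],[0.1,0,0,0,0,0,0]],
])

```text
time_s: 9.83
tcp_pos: [0.5867, 0.3706, 0.1515]
tcp_rot: [-0.001, 0.997, 0.082, 0.002]
contact_force: [2.4, 3.0, 4.5]
finger_gap: 0.029
grip_force: 20.0
```

>>> move_arm([
  [[0.5,0,0,0,0,0,0],[0.5,0,0,0,0,0,0],[0.5,0,0,0,0,0,0],[0.5,0,0,0,0,0,0],[0.5,0,0,-0.08,0,0,0]],
])

```text
time_s: 10.25
tcp_pos: [0.5846, 0.3692, 0.163]
tcp_rot: [0.001, 0.997, 0.082, -0.003]
contact_force: [-1.2, -0.5, 0.4]
finger_gap: 0.0472
grip_force: 0.0
```

>>> move_arm([
  [[0.5,0,0,-0.18,0,0,0],[0.5,0,0,-0.18,0,0,0],[0.5,0,0.18,0,0,0,-0.07],[0.5,0,0.18,0,0,0,-0.07],[0.5,0,0.18,0,0,0,-0.07]],
])

```text
time_s: 10.67
tcp_pos: [0.6145, 0.2656, 0.2387]
tcp_rot: [0.0, 0.969, 0.248, 0.0]
contact_force: [0.7, -1.0, -0.4]
finger_gap: 0.0475
grip_force: 0.0
```

>>> move_arm([
  [[0.5,-0.16,0.05,0,0,0,-0.04],[0.5,-0.16,0.04,0,0,0,-0.04],[0.5,-0.16,0.03,0,0,0,-0.04],[0.5,-0.17,0.02,0,0,0,-0.04],[0.5,-0.17,0,0,0,0,-0.04]],
])

```text
time_s: 11.08
tcp_pos: [0.496, 0.1464, 0.2377]
tcp_rot: [0.0, 0.919, 0.395, -0.0]
contact_force: [0.3, 0.4, 0.0]
finger_gap: 0.0474
grip_force: 0.0
```

```bash
python3 - <<'E'
from look import *
print(t[160:172,153:166].max(2));print(s[154:168,360:376].max(2))
E
python3 plan.py .5 '[[0.45,0.0,0.24,1.65],[0.43,-0.2,0.24,2.15]]'
```

```text
[[217 214 213 212 212 214 214 213 213 213 214 214 216]
 [214 213 214 211 207 205 205 206 208 215 216 215 215]
 [217 218 214 192 145 122 113 120 158 208 218 217 215]
 [220 219 197 138  87  72  66  67  96 157 207 213 213]
 [214 209 177  97  70  65  61  57  63 103 166 209 213]
 [208 194 150  85  78  75  65  58  57  79 144 207 213]
 [210 196 150  85  71  70  65  59  57  75 140 207 214]
 [214 211 183 118  71  63  62  57  59  90 156 206 211]
 [215 214 199 149  86  65  61  58  69 122 187 204 207]
 [209 207 201 180 139 106  99  93 103 133 172 208 210]
 [213 214 200 170 177 196 194 179 150 134 158 209 218]
 [227 234 222 156 169 217 221 209 173 140 142 183 219]]
[[171 170 169 166 165 163 164 165 166 166 165 165 165 165 165 165]
 [165 166 164 163 164 166 167 167 160 148 156 165 165 166 165 165]
 [144 164 164 166 167 162 143 125 104 101 111 137 158 165 165 164]
 [128 154 163 166 162 137  91  87  85  89  98 105 127 155 163 162]
 [103 120 145 161 158  97  77  79  82  84  90  92  97 120 143 158]
 [108  96 112 136 143  77  76  77  79  81  83  83  83  92 109 130]
 [125 159 106 104 103  75  75  75  77
[... 347 characters left out ...]
 205 198 170 134]
 [182 156 149 143 149 174 195 190  98 122 173 202 194 189 182 157]
 [156 149 143 148 178 207 212 209 167  99 149 192 187 183 160 130]]
from [0.4942 0.1454 0.2382] 0.8099
[[[0.5,-0.097,0.049,-0.001,0,0,-0.076],[0.5,-0.102,0.037,-0.002,0,0,-0.077],[0.5,-0.106,0.024,-0.001,0,0,-0.076],[0.5,-0.108,0.011,-0.001,0,0,-0.077],[0.5,-0.108,-0.001,-0.001,0,0,-0.076]]]
[[[0.5,-0.108,-0.015,-0.002,0,0,-0.076],[0.5,-0.105,-0.027,-0.001,0,0,-0.077],[0.5,-0.165,-0.03,0.0,0,0,-0.053],[0.5,-0.162,-0.043,0.0,0,0,-0.053],[0.5,-0.157,-0.057,0.0,0,0,-0.053]]]
[[[0.5,-0.152,-0.07,0.0,0,0,-0.053],[0.5,-0.146,-0.082,0.0,0,0,-0.053],[0.5,-0.139,-0.094,0.0,0,0,-0.053]]]
end [ 0.43 -0.2   0.24] 2.1498
```

>>> move_arm([
  [[0.5,-0.097,0.05,0,0,0,-0.076],[0.5,-0.102,0.037,0,0,0,-0.076],[0.5,-0.106,0.024,0,0,0,-0.076],[0.5,-0.108,0.01,0,0,0,-0.076],[0.5,-0.108,0,0,0,0,-0.076]],
])

```text
time_s: 11.6
tcp_pos: [0.4656, 0.0431, 0.238]
tcp_rot: [0.0, 0.761, 0.649, -0.0]
contact_force: [0.4, -0.1, 0.9]
finger_gap: 0.0475
grip_force: 0.0
```

>>> move_arm([
  [[0.5,-0.108,-0.015,0,0,0,-0.076],[0.5,-0.105,-0.027,0,0,0,-0.076],[0.5,-0.165,-0.03,0,0,0,-0.053],[0.5,-0.162,-0.043,0,0,0,-0.053],[0.5,-0.157,-0.057,0,0,0,-0.053]],
])

```text
time_s: 12.02
tcp_pos: [0.4423, -0.0989, 0.2382]
tcp_rot: [0.0, 0.582, 0.813, -0.0]
contact_force: [0.4, 0.1, -0.3]
finger_gap: 0.0474
grip_force: 0.0
```

>>> move_arm([
  [[0.5,-0.152,-0.07,0,0,0,-0.053],[0.5,-0.146,-0.082,0,0,0,-0.053],[0.5,-0.139,-0.094,0,0,0,-0.053],[0.5,0,0,0,0,0,0],[0.5,0,0,0,0,0,0]],
])

```text
time_s: 12.43
tcp_pos: [0.4317, -0.1989, 0.2378]
tcp_rot: [-0.0, 0.48, 0.877, -0.0]
contact_force: [0.7, -0.2, -0.4]
finger_gap: 0.0476
grip_force: 0.0
```

```bash
python3 - <<'E'
from look import *
ims=dict(top=t,scene=s)
for ns in(("top",),("scene",)): print(ns,fithook(ims,.4365,-.2475,yaws=[.3],ns=ns))
E
python3 plan.py .5 '[[0.4577,-0.2933,0.18,2.143],[0.4577,-0.2933,0.08,2.143],[0.4577,-0.2933,0.033,2.143,12]]'
```

```text
('top',) (array([ 0.37702861, -0.20639663,  0.38546459]), np.float64(669.0633498654364))
('scene',) (array([ 0.48700456, -0.25153071,  0.48031293]), np.float64(19.206867183147768))
from [ 0.4318 -0.1971  0.2379] 2.1426
[[[0.5,-0.119,-0.038,0.072,0,0,-0.0],[0.5,-0.118,-0.038,0.073,0,0,-0.0],[0.5,-0.119,-0.038,0.072,0,0,-0.0],[0.5,-0.119,-0.037,0.072,0,0,-0.0],[0.5,0.0,-0.0,0.167,0,0,-0.0]]]
[[[0.5,0.0,-0.0,0.167,0,0,-0.0],[0.5,0.0,-0.0,0.166,0,0,-0.0],[0.5,0.0,-0.0,0.059,0,0,-0.0],[0.5,0.0,-0.0,0.059,0,0,-0.0],[0.5,0.0,-0.0,0.059,0,0,-0.0]]]
[[[0.5,0.0,-0.0,0.058,0,0,-0.0]]]
end [ 0.4578 -0.2933  0.0331] 2.1426
```

>>> move_arm([
  [[0.5,0.135,0.087,0,0,0,0],[0.5,0.135,0.087,0,0,0,0],[0.5,0.135,0.087,0,0,0,0],[0.5,0.135,0.087,0,0,0,0],[0.5,0.135,0.087,0,0,0,0]],
])

```text
time_s: 12.95
tcp_pos: [0.4311, -0.0343, 0.2382]
tcp_rot: [0.0, 0.478, 0.878, 0.0]
contact_force: [0.0, 0.1, -0.4]
finger_gap: 0.0477
grip_force: 0.0
```

```bash
python3 - <<'E'
from look import *
ims=dict(top=t,scene=s)
for c in((.487,-.2515,.48),(.53,-.373,.32)):
  for ns in(("top","scene"),("top",),("scene",)): p,f=fithook(ims,*c[:2],yaws=[c[2]],ns=ns); print(ns,p,f)
E
python3 plan.py .5 '[[0.4577,-0.2933,0.18,2.143]]'
```

```text
('top', 'scene') [ 0.48687739 -0.251261    0.47299253] 25.80433683816664
('top',) [ 0.48673315 -0.25038638  0.45738607] 8.359860822760476
('scene',) [ 0.48765139 -0.25172494  0.47391693] 16.736727779347035
('top', 'scene') [ 0.52963091 -0.37336386  0.32484871] 31.49417742587231
('top',) [ 0.52958858 -0.37234071  0.3009656 ] 10.749037677816224
('scene',) [ 0.53022452 -0.37410484  0.34826307] 19.86632735201924
from [ 0.4309 -0.0325  0.2382] 2.1486
[[[0.5,-0.146,-0.075,0.036,0,0,0.0],[0.5,-0.145,-0.075,0.037,0,0,0.001],[0.5,-0.146,-0.075,0.036,0,0,0.0],[0.5,-0.146,-0.075,0.037,0,0,0.001],[0.5,-0.146,-0.074,0.036,0,0,0.0]]]
[[[0.5,-0.146,-0.075,0.036,0,0,0.001],[0.5,-0.146,-0.074,0.037,0,0,0.0],[0.5,-0.146,-0.074,0.036,0,0,0.001]]]
end [ 0.4578 -0.2933  0.18  ] 2.1423
```

```bash
python3 plan.py .45 '[[0.515,-0.293,0.12,2.298],[0.515,-0.293,0.033,2.298,30]]'
```

```text
from [ 0.4309 -0.0325  0.2382] 2.1486
[[[0.45,-0.165,-0.045,0.074,0,0,-0.012],[0.45,-0.164,-0.048,0.074,0,0,-0.012],[0.45,-0.164,-0.051,0.074,0,0,-0.012],[0.45,-0.162,-0.054,0.074,0,0,-0.012],[0.45,-0.161,-0.057,0.074,0,0,-0.011]]]
[[[0.45,-0.16,-0.06,0.073,0,0,-0.012],[0.45,-0.159,-0.063,0.074,0,0,-0.012],[0.45,-0.158,-0.066,0.074,0,0,-0.012],[0.45,-0.0,-0.0,0.145,0,0,-0.0],[0.45,-0.0,-0.0,0.145,0,0,-0.0]]]
[[[0.45,-0.0,-0.0,0.145,0,0,-0.0]]]
end [ 0.515  -0.2929  0.033 ] 2.2978
```

>>> move_arm([
  [[0.45,-0.165,-0.045,0.074,0,0,-0.012],[0.45,-0.164,-0.048,0.074,0,0,-0.012],[0.45,-0.164,-0.051,0.074,0,0,-0.012],[0.45,-0.162,-0.054,0.074,0,0,-0.012],[0.45,-0.161,-0.057,0.074,0,0,-0.012]],
])

```text
time_s: 13.47
tcp_pos: [0.484, -0.2009, 0.1634]
tcp_rot: [0.0, 0.436, 0.9, -0.0]
contact_force: [1.3, 1.1, 0.6]
finger_gap: 0.043
grip_force: 0.0
```

>>> move_arm([
  [[0.45,-0.16,-0.06,0.074,0,0,-0.012],[0.45,-0.159,-0.063,0.074,0,0,-0.012],[0.45,-0.158,-0.066,0.074,0,0,-0.012],[0.45,0,0,0,0,0,0],[0.45,0,0,0,0,0,0]],
])

```text
time_s: 13.88
tcp_pos: [0.5146, -0.2982, 0.1183]
tcp_rot: [-0.001, 0.412, 0.911, 0.0]
contact_force: [-0.2, 0.2, 0.9]
finger_gap: 0.0428
grip_force: 0.0
```

```bash
python3 plan.py .45 '[[0.515,-0.293,0.033,2.298,29]]'
python3 - <<'E'
from look import *
print(fithook(dict(top=t,scene=s),.487,-.251,yaws=[.465],ns=("scene",)))
E
```

```text
from [ 0.5146 -0.2982  0.1183] 2.2934
[[[0.45,0.006,0.006,0.142,0,0,-0.001],[0.45,0.006,0.007,0.142,0,0,-0.001],[0.45,0.006,0.006,0.142,0,0,-0.001]]]
end [ 0.5151 -0.293   0.0331] 2.2981
(array([ 0.48711778, -0.25162098,  0.48995554]), np.float64(17.428823857974564))
```

>>> move_arm([
  [[0.45,0.006,0.006,0.14,0,0,0],[0.45,0.006,0.006,0.14,0,0,0],[0.45,0.006,0.006,0.14,0,0,0],[0.45,0,0,0,0,0,0],[0.1,0,0,0,0,0,0]],
], grip_force=40)

```text
time_s: 14.4
tcp_pos: [0.515, -0.2914, 0.0359]
tcp_rot: [-0.001, 0.41, 0.912, 0.0]
contact_force: [0.2, 0.3, 1.6]
finger_gap: 0.0399
grip_force: 0.0
```

>>> move_arm([
  [[0.05,0,0,0,0,0,0],[0.05,0,0,0,0,0,0],[0.05,0,0,0,0,0,0],[0.05,0,0,0,0,0,0],[0.05,0,0,0,0,0,0]],
])

```text
time_s: 14.82
tcp_pos: [0.5154, -0.2929, 0.0369]
tcp_rot: [0.001, 0.411, 0.912, -0.0]
contact_force: [-0.9, 1.0, 8.2]
finger_gap: 0.0139
grip_force: 40.0
```

Run:
```python
from look import *
look("pics/g1.png",[("scene",120,190,100,75),("top",290,120,100,75)])
from plan import cur; print(cur(), manip.get_state()["contact_force"])
print(fithook(dict(top=t,scene=s),.487,-.251,yaws=[.465],ns=("scene",)))
```

```text
(array([ 0.51544402, -0.29289952,  0.03686828]), 2.294890834182394) [-0.76058661  1.77815022  8.37101773]
(array([ 0.48682995, -0.25202496,  0.46518433]), np.float64(262.92785833696223))
```

View pics/g1.png

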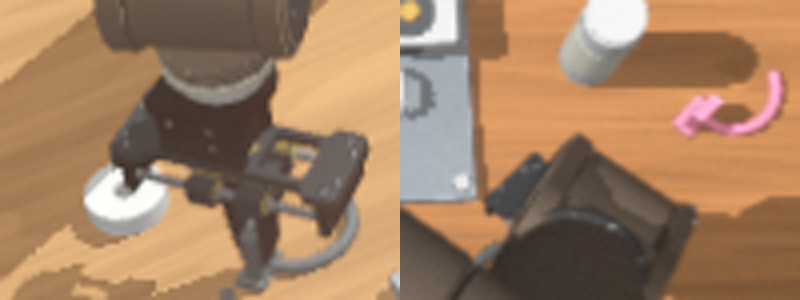

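```bash
cat > thread.py <<'E'
from plan import *
G=.0217
def C(ring): return np.array(ring)-.045*np.array([math.cos(G),math.sin(G)])
def lug(c,rel): return [*(c+(rz(G+rel)@[.0062,-.0501,0])[:2]), G+rel+1.8326]
def arc(c,z,r0,r1,n): return [(*lug(c,r)[:2],z,lug(c,r)[2]) for r in np.linspace(r0,r1,n+1)[1:]]
E
python3 - <<'E'
from thread import *
c=C((.6942,-.1378)); l=lug(c,-1.833); print(c,l)
plan([(.515,-.29,.10,2.295),(.52,-.25,.16,1.9),(l[0],l[1],.16,l[2])],.05)
E
```

```text
[ 0.64921059 -0.13877642] [np.float64(0.5990757770706152), np.float64(-0.13286456491149082), 0.021300000000000097]
from [ 0.5154 -0.2929  0.0369] 2.2949
[[[0.05,0.006,0.004,-0.158,0,0,-0.0],[0.05,0.006,0.004,-0.158,0,0,-0.0],[0.05,0.033,0.038,-0.075,0,0,0.063],[0.05,0.037,0.034,-0.075,0,0,0.063],[0.05,0.041,0.031,-0.075,0,0,0.063]]]
[[[0.05,0.042,0.026,-0.075,0,0,0.062],[0.05,0.027,0.035,0.0,0,0,0.075],[0.05,0.03,0.032,0.0,0,0,0.075],[0.05,0.034,0.028,0.0,0,0,0.074],[0.05,0.038,0.024,0.0,0,0,0.075]]]
[[[0.05,0.039,0.019,0.0,0,0,0.075],[0.05,0.042,0.015,0.0,0,0,0.075],[0.05,0.043,0.009,0.0,0,0,0.074],[0.05,0.044,0.005,0.0,0,0,0.075],[0.05,0.044,-0.001,0.0,0,0,0.075]]]
[[[0.05,0.044,-0.006,0.0,0,0,0.075],[0.05,0.043,-0.011,0.0,0,0,0.075],[0.05,0.041,-0.016,0.0,0,0,0.074],[0.05,0.039,-0.021,0.0,0,0,0.075],[0.05,0.037,-0.025,0.0,0,0,0.075]]]
[[[0.05,0.033,-0.029,0.0,0,0,0.075],[0.05,0.029,-0.033,0.0,0,0,0.074]]]
end [ 0.599  -0.1328  0.1601] 0.0219
```

>>> move_arm([
  [[0.05,0.006,0.004,-0.1,0,0,0],[0.05,0.006,0.004,-0.158,0,0,0],[0.05,0.033,0.038,-0.1,0,0,0.063],[0.05,0.037,0.034,-0.1,0,0,0.063],[0.05,0.041,0.031,-0.08,0,0,0.063]],
])

```text
time_s: 15.33
tcp_pos: [0.5184, -0.2594, 0.145]
tcp_rot: [0.001, 0.543, 0.84, -0.0]
contact_force: [-0.1, 0.3, -2.0]
finger_gap: 0.0138
grip_force: 40.0
```

>>> move_arm([
  [[0.05,0.042,0.026,-0.075,0,0,0.062],[0.05,0.027,0.035,0,0,0,0.075],[0.05,0.03,0.032,0,0,0,0.075],[0.05,0.034,0.028,0,0,0,0.075],[0.05,0.038,0.024,0,0,0,0.075]],
])

```text
time_s: 15.75
tcp_pos: [0.5394, -0.22, 0.1585]
tcp_rot: [0.0, 0.757, 0.653, -0.0]
contact_force: [1.1, 0.7, -2.8]
finger_gap: 0.0142
grip_force: 40.0
```

>>> move_arm([
  [[0.05,0.039,0.019,0,0,0,0.075],[0.05,0.042,0.015,0,0,0,0.075],[0.05,0.043,0.009,0,0,0,0.075],[0.05,0.044,0.005,0,0,0,0.075],[0.05,0.044,0,0,0,0,0.075]],
])

```text
time_s: 16.17
tcp_pos: [0.5642, -0.1837, 0.1583]
tcp_rot: [-0.0, 0.914, 0.405, -0.0]
contact_force: [-0.7, 0.4, -3.4]
finger_gap: 0.0135
grip_force: 40.0
```

>>> move_arm([
  [[0.05,0.044,-0.006,0,0,0,0.075],[0.05,0.043,-0.011,0,0,0,0.075],[0.05,0.041,-0.016,0,0,0,0.075],[0.05,0.039,-0.021,0,0,0,0.075],[0.05,0.037,-0.025,0,0,0,0.075]],
])

```text
time_s: 16.58
tcp_pos: [0.5891, -0.147, 0.1583]
tcp_rot: [-0.0, 0.992, 0.122, -0.0]
contact_force: [1.1, 0.2, -2.8]
finger_gap: 0.0142
grip_force: 40.0
```

>>> move_arm([
  [[0.05,0.033,-0.029,0,0,0,0.075],[0.05,0.029,-0.033,0,0,0,0.07],[0.05,0,0,0,0,0,0],[0.05,0,0,0,0,0,0],[0.05,0,0,0,0,0,0]],
])

```text
time_s: 17.0
tcp_pos: [0.5987, -0.1331, 0.1582]
tcp_rot: [0.0, 1.0, 0.014, -0.0]
contact_force: [0.3, 0.5, -2.7]
finger_gap: 0.0138
grip_force: 40.0
```

Run:
```python
from look import *
from plan import cur
p,f=cur(); print(p,f)
psi=f-1.8326; o=p[:2]-(rz(psi)@[.0062,-.0501,0])[:2]; z=p[2]-.0369
print("pred hook",o,psi,z)
ims=dict(top=t,scene=s)
out=[]
for n in("top","scene"):
    w=winfor(o,.1,z)[n]; u,v,W,H=w; m=cv2.resize(ims[n][v:v+H,u:u+W,::-1],(W*S,H*S),interpolation=cv2.INTER_CUBIC)
    cv2.drawContours(m,cv2.findContours(rend(n,hook(),(*o,psi),w,z),0,2)[0],-1,(0,255,0),1); out.append(cv2.resize(m,(400,400)))
cv2.imwrite("pics/h1.png",np.hstack(out))
```

```text
[ 0.59869193 -0.13325192  0.15823687] 0.025630310932575794
pred hook [ 0.64885188 -0.13894663] -1.8069696890674243 0.12133686535516346
```

View pics/h1.png

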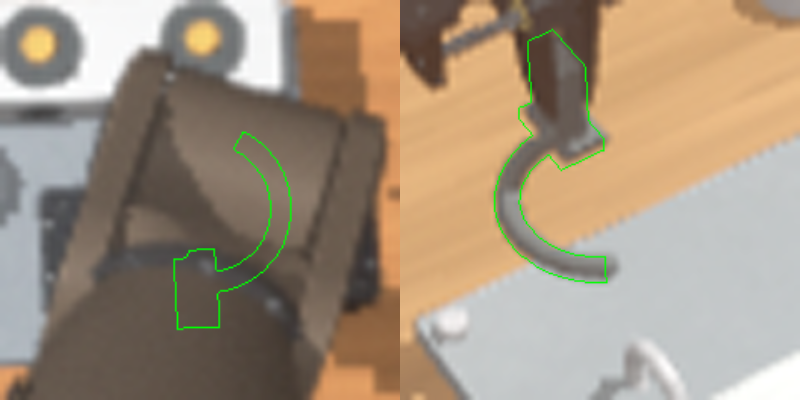

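```bash
cat > barfit.py <<'E'
from fit import *
def barfit(s,o,psi,z,cut,left=0,th=165,thm=30):
    w=winfor(o,.1,z)["scene"]; v1=int(w[1]+cut*w[3]); u1=w[0]+int(left*w[2]); win={"scene":(u1,v1,w[2]-(u1-w[0]),w[3]-(v1-w[1]))}
    sc=lambda c:np.minimum(thm-(c[...,0]-c[...,2]),th-c.mean(2))
    M=masks(dict(scene=s),sc,win)
    k,l,st,_=cv2.connectedComponentsWithStats(M["scene"].astype(np.uint8)); i=1+np.argmax(st[1:,4]); M["scene"]=l==i
    return fit(hook(),M,win,(*o,psi),z,(.006,.006,.1)),M,win
E
python3 - <<'E'
from barfit import *
s=np.load("s.npy")
o=(.64885,-.13895);psi=-1.807
for z in(.1213,.125,.129):
    (p,f),M,w=barfit(s,o,psi,z,.44); print(z,p,f)
# nearby calibration: predicted residual of TCP vs camera unknown
E
```

```text
0.1213 [ 0.64807091 -0.13805183 -1.72739023] 5.957400857919889
0.125 [ 0.65119282 -0.13927014 -1.72913634] 6.459219127904249
0.129 [ 0.65440011 -0.14080401 -1.74996895] 7.405034792578046
```

Run:
```python
from thread import *
c=C((.6942,-.1378)); l=lug(c,-1.833)
plan([(*l[:2],.085,l[2],37),(*l[:2],.058,l[2],14)],.05)
plan(arc(c,.058,-1.833,0,18),.05,(*l[:2],.058,l[2]))
```

```text
from [ 0.5987 -0.1333  0.1582] 0.0256
[[[0.05,0.001,-0.001,0.183,0,0,0.001],[0.05,0.001,-0.001,0.183,0,0,0.002],[0.05,-0.0,0.0,0.068,0,0,-0.0],[0.05,-0.0,0.0,0.067,0,0,-0.0]]]
end [ 0.5991 -0.1328  0.058 ] 0.0209
from [ 0.5991 -0.1329  0.058 ] 0.0213
[[[0.05,-0.002,0.026,-0.0,0,0,-0.065],[0.05,-0.002,0.025,-0.0,0,0,-0.065],[0.05,-0.003,0.026,-0.0,0,0,-0.064],[0.05,-0.002,0.025,-0.0,0,0,-0.065],[0.05,-0.002,0.026,-0.0,0,0,-0.065]]]
[[[0.05,-0.002,0.025,-0.0,0,0,-0.065],[0.05,-0.003,0.026,-0.0,0,0,-0.065],[0.05,-0.002,0.026,-0.0,0,0,-0.065],[0.05,-0.002,0.025,-0.0,0,0,-0.064],[0.05,-0.003,0.026,-0.0,0,0,-0.065]]]
[[[0.05,-0.002,0.025,-0.0,0,0,-0.065],[0.05,-0.002,0.026,-0.0,0,0,-0.065],[0.05,-0.002,0.026,-0.0,0,0,-0.065],[0.05,-0.003,0.025,-0.0,0,0,-0.065],[0.05,-0.002,0.026,-0.0,0,0,-0.064]]]
[[[0.05,-0.002,0.025,-0.0,0,0,-0.065],[0.05,-0.002,0.026,-0.0,0,0,-0.065],[0.05,-0.003,0.026,-0.0,0,0,-0.065]]]
end [ 0.6566 -0.1888  0.058 ] 1.8544
```

>>> move_arm([
  [[0.05,0.001,-0.001,0.18,0,0,0.001],[0.05,0.001,-0.001,0.18,0,0,0.002],[0.05,0,0,0.07,0,0,0],[0.05,0,0,0.07,0,0,0],[0.05,0,0,0,0,0,0]],
])

```text
time_s: 17.52
tcp_pos: [0.598, -0.1325, 0.0555]
tcp_rot: [-0.001, 1.0, 0.01, -0.002]
contact_force: [-1.4, 0.2, -3.4]
finger_gap: 0.0137
grip_force: 40.0
```

>>> move_arm([
  [[0.05,-0.002,0.026,0,0,0,-0.065],[0.05,-0.002,0.025,0,0,0,-0.065],[0.05,-0.003,0.026,0,0,0,-0.065],[0.05,0,0,0,0,0,0],[0.05,0,0,0,0,0,0]],
])

```text
time_s: 17.93
tcp_pos: [0.6001, -0.1482, 0.059]
tcp_rot: [0.0, 0.987, 0.16, 0.0]
contact_force: [0.6, 0.8, -1.8]
finger_gap: 0.0141
grip_force: 40.0
```

Run:
```python
from look import *
from plan import cur
p,f=cur(); print(p,f)
psi=f-1.8326; o=p[:2]-(rz(psi)@[.0062,-.0501,0])[:2]; z=p[2]-.0369
print("pred hook",o,psi,z)
th=np.linspace(0,6.28,24)
ims=dict(top=t,scene=s); out=[]
for n in("scene",):
    w=winfor(o,.1,z)[n]; u,v,W,H=w; m=cv2.resize(ims[n][v:v+H,u:u+W,::-1],(W*12,H*12),interpolation=cv2.INTER_CUBIC)
    c=cv2.findContours(rend(n,hook(),(*o,psi),w,z),0,2)[0]
    cv2.drawContours(m,[k*3 for k in c],-1,(0,255,0),1)
    for R in(.018,.028):
        q=(proj(n,place([[R*np.cos(a),-.14,.028+R*np.sin(a)] for a in th],.6911,.0021,.0217))-[u,v]+.5)*12
        cv2.polylines(m,[q.astype(np.int32)],True,(0,0,255))
    cv2.imwrite("pics/h2.png",cv2.resize(m,(600,600)))
```

```text
[ 0.59992463 -0.14781239  0.05876511] 0.3223803613184523
pred hook [ 0.64955739 -0.13859073] -1.5102196386815476 0.02186510565092177
```

View pics/h2.png

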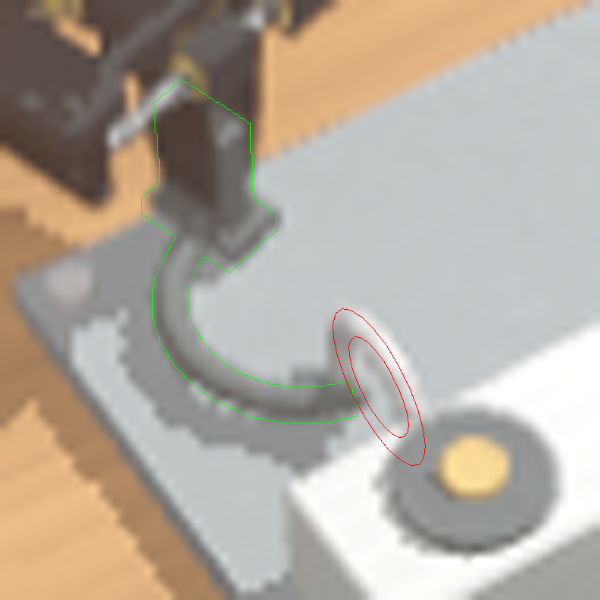

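>>> move_arm([
  [[0.05,-0.002,0.025,0,0,0,-0.065],[0.05,-0.002,0.026,0,0,0,-0.065],[0.05,-0.002,0.025,0,0,0,-0.065],[0.05,-0.003,0.026,0,0,0,-0.065],[0.05,0,0,0,0,0,0]],
])

```text
time_s: 18.45
tcp_pos: [0.6081, -0.1671, 0.0585]
tcp_rot: [0.0, 0.933, 0.36, 0.0]
contact_force: [0.2, -0.0, -2.0]
finger_gap: 0.0139
grip_force: 4.0
```

Run:
```python
from thread import *
c=C((.6942,-.1378)); p,f=cur(); r=f-1.8326-G; print(r, p-[*lug(c,r)[:2],0])
plan(arc(c,.058,r,0,round(-r/.1018)),.05)
```

```text
-1.1181243681992052 [5.80756932e-04 6.13155105e-05 5.85030754e-02]
from [ 0.6081 -0.1671  0.0585] 0.7362
[[[0.05,-0.005,0.024,0.003,0,0,-0.065],[0.05,-0.002,0.025,-0.0,0,0,-0.064],[0.05,-0.002,0.026,-0.0,0,0,-0.065],[0.05,-0.002,0.026,-0.0,0,0,-0.065],[0.05,-0.003,0.025,-0.0,0,0,-0.065]]]
[[[0.05,-0.002,0.026,-0.0,0,0,-0.064],[0.05,-0.002,0.025,-0.0,0,0,-0.065],[0.05,-0.002,0.026,-0.0,0,0,-0.065],[0.05,-0.003,0.025,-0.0,0,0,-0.064],[0.05,-0.002,0.026,-0.0,0,0,-0.065]]]
[[[0.05,-0.002,0.025,-0.0,0,0,-0.065]]]
end [ 0.6564 -0.1887  0.0579] 1.8546
```

>>> move_arm([
  [[0.05,0,0,0,0,0,0],[0.05,0,0,0,0,0,0],[0.05,0,0,0,0,0,0],[0.05,0,0,0,0,0,0],[0.05,0,0,0,0,0,0]],
])

```text
time_s: 18.87
tcp_pos: [0.6076, -0.1665, 0.0583]
tcp_rot: [0.0, 0.934, 0.358, -0.0]
contact_force: [-0.2, 0.7, -3.1]
finger_gap: 0.0137
grip_force: 40.0
```

```bash
cat > ov.py <<'E'
from look import *
from plan import cur
def ov(fn,yr,dz=0,cams=("scene",),pose=None):
    if pose is None:
        p,f=cur(); psi=f-1.8326; o=p[:2]-(rz(psi)@[.0062,-.0501,0])[:2]; z=p[2]-.0369+dz
    else: o=np.array(pose[:2]);psi=pose[2];z=.016
    print("pred hook",o,psi,z); th=np.linspace(0,6.28,24); out=[]
    for n in cams:
        w=winfor(o,.1,z)[n]; u,v,W,H=w; m=cv2.resize({"top":t,"scene":s}[n][v:v+H,u:u+W,::-1],(W*12,H*12),interpolation=cv2.INTER_CUBIC)
        c=cv2.findContours(rend(n,hook(),(*o,psi),w,z),0,2)[0]
        cv2.drawContours(m,[k*3 for k in c],-1,(0,255,0),1)
        for R in(.018,.028):
            q=(proj(n,place([[R*np.cos(a),yr,.028+R*np.sin(a)] for a in th],.6911,.0021,.0217))-[u,v]+.5)*12
            cv2.polylines(m,[q.astype(np.int32)],True,(0,0,255))
        out.append(cv2.resize(m,(400,400)))
    cv2.imwrite(fn,np.hstack(out))
E
python3 -c "
from ov import *
ov('pics/h3.png',-.14)"
```

```text
pred hook [ 0.64944934 -0.13830021] -1.099496029003923 0.0213594919519665
```

View pics/h3.png

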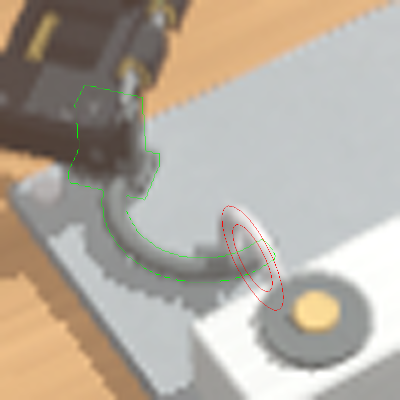

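>>> move_arm([
  [[0.05,-0.003,0.025,0,0,0,-0.065],[0.05,-0.002,0.025,0,0,0,-0.065],[0.05,-0.002,0.026,0,0,0,-0.065],[0.05,-0.002,0.026,0,0,0,-0.065],[0.05,-0.003,0.025,0,0,0,-0.065]],
])

```text
time_s: 19.38
tcp_pos: [0.6267, -0.1836, 0.0582]
tcp_rot: [0.0, 0.811, 0.585, -0.0]
contact_force: [-0.1, 0.6, -2.4]
finger_gap: 0.0139
grip_force: 40.0
```

>>> move_arm([
  [[0.05,-0.002,0.026,0,0,0,-0.065],[0.05,-0.002,0.025,0,0,0,-0.065],[0.05,-0.002,0.026,0,0,0,-0.065],[0.05,-0.002,0.026,0,0,0,-0.065],[0.05,0,0,0,0,0,0]],
])

```text
time_s: 19.8
tcp_pos: [0.647, -0.1887, 0.0582]
tcp_rot: [0.0, 0.676, 0.737, 0.0]
contact_force: [0.7, 0.3, -2.5]
finger_gap: 0.0137
grip_force: 40.0
```

Run:
```python
from thread import *
c=C((.6942,-.1378)); p,f=cur(); r=f-1.8326-G; print(r, p-[*lug(c,r)[:2],0])
plan(arc(c,.058,r,0,2),.05)
```

```text
-0.19751779678681775 [0.00049677 0.00053107 0.05817488]
from [ 0.647  -0.1887  0.0582] 1.6568
[[[0.05,-0.005,0.022,0.001,0,0,-0.063],[0.05,-0.002,0.025,-0.0,0,0,-0.063]]]
end [ 0.6565 -0.1887  0.058 ] 1.8547
```

>>> move_arm([
  [[0.05,-0.005,0.022,0,0,0,-0.063],[0.05,-0.002,0.025,0,0,0,-0.063],[0.05,0,0,0,0,0,0],[0.05,0,0,0.013,0,0,0],[0.05,0,0,0,0,0,0]],
])

```text
time_s: 20.22
tcp_pos: [0.6553, -0.1885, 0.0551]
tcp_rot: [-0.0, 0.603, 0.797, -0.0]
contact_force: [-0.1, 1.0, -2.9]
finger_gap: 0.0137
grip_force: 40.0
```

>>> move_arm([
  [[0.05,0,0,0.01,0,0,0],[0.05,0,0,0,0,0,0],[0.05,0,0,0.005,0,0,0],[0.05,0,0,0,0,0,0]],
])

```text
time_s: 20.55
tcp_pos: [0.656, -0.1889, 0.0532]
tcp_rot: [0.0, 0.602, 0.798, 0.0]
contact_force: [-2.0, -2.5, 4.6]
finger_gap: 0.0138
grip_force: 40.0
```

Run:
```python
from thread import *
c=C((.6942,-.1378)); p,f=cur(); r=f-1.8326-G; print(r, p-[*lug(c,0)[:2],0]); print(manip.get_state()["contact_force"])
```

```text
-0.004708736147003904 [-0.00052279 -0.00021673  0.05319602]
[-1.99206866 -2.47318597  4.64379074]
```

Touched down (fz +4.6 N). Release and rise.

>>> move_arm([
  [[0.35,0,0,0,0,0,0],[0.35,0,0,0,0,0,0],[0.35,0,0,0,0,0,0],[0.35,0,0,-0.05,0,0,0],[0.35,0,0,-0.1,0,0,0]],
])

```text
time_s: 20.97
tcp_pos: [0.6549, -0.1882, 0.0812]
tcp_rot: [-0.002, 0.602, 0.799, -0.001]
contact_force: [-0.6, 0.4, 0.2]
finger_gap: 0.0329
grip_force: 0.0
```

>>> move_arm([
  [[0.35,0,0,-0.18,0,0,0],[0.4,0,0,-0.18,0,0,0],[0.4,0.12,0,-0.1,0,0,0],[0.4,0.18,0,0,0,0,0],[0.4,0.18,0,0,0,0,0]],
])

```text
time_s: 21.38
tcp_pos: [0.6294, -0.0961, 0.1769]
tcp_rot: [0.002, 0.602, 0.798, 0.001]
contact_force: [1.4, 0.1, -0.5]
finger_gap: 0.0379
grip_force: 0.0
```

>>> move_arm([
  [[0.4,0.12,0.12,0,0,0,0],[0.4,0.12,-0.12,0,0,0,0],[0.4,0.12,-0.12,0,0,0,0],[0.4,0.06,-0.12,0,0,0,0],[0.4,0,0,0,0,0,0]],
])

```text
time_s: 21.8
tcp_pos: [0.556, -0.0271, 0.1753]
tcp_rot: [-0.001, 0.601, 0.799, -0.001]
contact_force: [0.7, -0.0, 0.5]
finger_gap: 0.0377
grip_force: 0.0
```

Run:
```python
from look import *
from plan import cur
print(cur())
ims=dict(top=t,scene=s)
c=(.529,-.373)
for ns in(("top",),("scene",)): print("a",ns,fithook(ims,*c,yaws=[.32],ns=ns))
# placed hook: grey plate background -> darker threshold, bar+lug
sc=lambda th:(lambda c:np.minimum(40-abs(c[...,0]-c[...,2]),th-c.mean(2)))
for n in("top","scene"):
    w={n:winfor((.67,-.14),.085,.016)[n]}; 
    for th in(115,125,135):
        M=masks(ims,sc(th),w); print(n,th,M[n].mean().round(3),fit(hook(),M,w,(.649,-.139,.02),.016,(.008,.008,.1)))
```

```text
(array([ 0.5600359 , -0.02867315,  0.17578596]), 1.850917952051172)
a ('top',) (array([ 0.52995513, -0.37196905,  0.31394202]), np.float64(8.717141099577086))
a ('scene',) (array([ 0.53024363, -0.37407906,  0.34716511]), np.float64(17.59663270945633))
top 115 0.246 (array([ 0.64637178, -0.14136511,  0.03686685]), np.float64(223.95612995001926))
top 125 0.357 (array([ 0.64657036, -0.14012007, -0.00753094]), np.float64(314.6655855440215))
top 135 0.395 (array([ 0.64718806, -0.13996775,  0.00653933]), np.float64(341.61529796232213))
scene 115 0.04 (array([ 0.64977454, -0.14194427,  0.04395835]), np.float64(66.31781174479595))
scene 125 0.065 (array([ 0.65008243, -0.14230878,  0.03110838]), np.float64(64.46989059104034))
scene 135 0.087 (array([ 0.64983648, -0.14425645,  0.06538946]), np.float64(59.33130727781309))
```

```bash
python3 plan.py .45 '[[0.53,-0.2,0.17,2.0],[0.5512,-0.4187,0.12,2.148]]'
```

```text
from [ 0.56   -0.0287  0.1758] 1.8509
[[[0.45,-0.156,-0.076,0.006,0,0,-0.019],[0.45,-0.154,-0.081,0.006,0,0,-0.019],[0.45,-0.152,-0.086,0.005,0,0,-0.019],[0.45,-0.149,-0.089,0.006,0,0,-0.019],[0.45,-0.146,-0.095,0.006,0,0,-0.019]]]
[[[0.45,-0.173,-0.06,0.042,0,0,-0.016],[0.45,-0.172,-0.064,0.041,0,0,-0.015],[0.45,-0.169,-0.068,0.042,0,0,-0.016],[0.45,-0.169,-0.072,0.042,0,0,-0.016],[0.45,-0.166,-0.077,0.041,0,0,-0.015]]]
[[[0.45,-0.164,-0.08,0.042,0,0,-0.016]]]
end [ 0.5512 -0.4186  0.12  ] 2.1478
```

>>> move_arm([
  [[0.45,-0.156,-0.076,0,0,0,-0.019],[0.45,-0.154,-0.081,0,0,0,-0.019],[0.45,-0.152,-0.086,0,0,0,-0.019],[0.45,-0.149,-0.089,0,0,0,-0.019],[0.45,-0.146,-0.095,0,0,0,-0.019]],
])

```text
time_s: 22.32
tcp_pos: [0.5304, -0.2026, 0.175]
tcp_rot: [0.001, 0.54, 0.842, 0.0]
contact_force: [-0.6, -0.3, 0.4]
finger_gap: 0.0427
grip_force: 0.0
```

>>> move_arm([
  [[0.45,-0.173,-0.06,0.04,0,0,-0.016],[0.45,-0.172,-0.064,0.04,0,0,-0.016],[0.45,-0.169,-0.068,0.04,0,0,-0.016],[0.45,-0.169,-0.072,0.04,0,0,-0.016],[0.45,-0.166,-0.077,0.04,0,0,-0.016]],
])

```text
time_s: 22.73
tcp_pos: [0.5482, -0.3855, 0.1344]
tcp_rot: [0.001, 0.486, 0.874, -0.0]
contact_force: [0.3, 0.2, -0.7]
finger_gap: 0.0428
grip_force: 0.0
```

>>> move_arm([
  [[0.45,-0.164,-0.08,0.04,0,0,-0.016],[0.45,0,0,0,0,0,0],[0.45,0,0,0,0,0,0]],
])

```text
time_s: 22.98
tcp_pos: [0.5511, -0.4212, 0.1255]
tcp_rot: [-0.0, 0.477, 0.879, 0.0]
contact_force: [0.2, 0.6, 0.3]
finger_gap: 0.0429
grip_force: 0.0
```

```bash
python3 plan.py .45 '[[0.5512,-0.4187,0.0335,2.148,35]]'
python3 - <<'E'
from look import *
print(fithook(dict(top=t,scene=s),.53,-.373,yaws=[.33],ns=("scene",)))
E
```

```text
from [ 0.5511 -0.4212  0.1255] 2.1476
[[[0.45,0.003,0.002,0.153,0,0,-0.0],[0.45,0.004,0.003,0.154,0,0,-0.0],[0.45,0.003,0.002,0.153,0,0,-0.0]]]
end [ 0.5512 -0.4187  0.0335] 2.1476
(array([ 0.5300269 , -0.37410282,  0.35778414]), np.float64(21.19232067827131))
```

>>> move_arm([
  [[0.45,0.004,0.002,0.15,0,0,0],[0.45,0.003,0.003,0.15,0,0,0],[0.45,0.003,0.002,0.15,0,0,0],[0.45,0,0,0,0,0,0],[0.1,0,0,0,0,0,0]],
], grip_force=45)

```text
time_s: 23.5
tcp_pos: [0.5516, -0.4153, 0.0366]
tcp_rot: [-0.001, 0.475, 0.88, 0.0]
contact_force: [0.4, 0.2, 0.5]
finger_gap: 0.0401
grip_force: 0.0
```

>>> move_arm([
  [[0.05,0,0,0,0,0,0],[0.05,0,0,0,0,0,0],[0.05,0,0,0,0,0,0],[0.05,0,0,0,0,0,0],[0.05,0,0,0,0,0,0]],
])

```text
time_s: 23.92
tcp_pos: [0.5519, -0.4167, 0.0381]
tcp_rot: [0.001, 0.476, 0.88, -0.0]
contact_force: [-1.2, 1.4, 7.2]
finger_gap: 0.0138
grip_force: 44.9
```

Run:
```python
from thread import *
c=C((.6881,.1421)); l=lug(c,-1.833); print(c,l,manip.get_state()["finger_gap"])
p,f=cur()
plan([(p[0],p[1]+.01,p[2]+.07,f),(.54,-.35,p[2]+.12,f-.4),(.54,-.15,.17,f-1.0),(.57,0.05,.17,.5),(l[0],l[1],.17,l[2])],.05)
```

```text
[0.64311059 0.14112358] [np.float64(0.5929757770706152), np.float64(0.1470354350885092), 0.021300000000000097] 0.013820860959740921
from [ 0.5519 -0.4167  0.0381] 2.1505
[[[0.05,0.021,0.014,-0.175,0,0,-0.0],[0.05,0.021,0.013,-0.175,0,0,0.0],[0.05,0.067,0.027,-0.062,0,0,0.064],[0.05,0.07,0.019,-0.063,0,0,0.063],[0.05,0.071,0.013,-0.062,0,0,0.064]]]
[[[0.05,0.073,0.005,-0.063,0,0,0.064],[0.05,0.164,0.03,-0.01,0,0,0.064],[0.05,0.166,0.013,-0.01,0,0,0.063],[0.05,0.167,-0.003,-0.01,0,0,0.064],[0.05,0.165,-0.02,-0.01,0,0,0.063]]]
[[[0.05,0.162,-0.037,-0.009,0,0,0.064],[0.05,0.159,-0.052,-0.01,0,0,0.064],[0.05,0.162,-0.045,-0.0,0,0,0.069],[0.05,0.157,-0.063,-0.0,0,0,0.069],[0.05,0.148,-0.079,-0.0,0,0,0.069]]]
[[[0.05,0.14,-0.095,-0.0,0,0,0.069],[0.05,0.128,-0.109,-0.0,0,0,0.069],[0.05,0.115,-0.123,-0.0,0,0,0.069],[0.05,0.083,-0.093,-0.0,0,0,0.076],[0.05,0.072,-0.102,-0.0,0,0,0.076]]]
[[[0.05,0.06,-0.109,-0.0,0,0,0.076],[0.05,0.045,-0.116,-0.0,0,0,0.076]]]
end [0.593  0.147  0.1699] 0.0221
```

>>> move_arm([
  [[0.05,0.021,0.014,-0.12,0,0,0],[0.05,0.021,0.013,-0.175,0,0,0],[0.05,0.067,0.027,-0.1,0,0,0.064],[0.05,0.07,0.019,-0.08,0,0,0.064],[0.05,0.071,0.013,-0.06,0,0,0.064]],
])

```text
time_s: 24.33
tcp_pos: [0.5424, -0.3635, 0.1454]
tcp_rot: [0.001, 0.604, 0.797, -0.0]
contact_force: [-0.6, -0.0, -3.4]
finger_gap: 0.0137
grip_force: 44.9
```

>>> move_arm([
  [[0.05,0.073,0.005,-0.06,0,0,0.064],[0.05,0.164,0.03,-0.01,0,0,0.064],[0.05,0.166,0.013,-0.01,0,0,0.064],[0.05,0.167,0,-0.01,0,0,0.064],[0.05,0.165,-0.02,-0.01,0,0,0.064]],
])

```text
time_s: 24.75
tcp_pos: [0.5401, -0.2148, 0.1638]
tcp_rot: [-0.0, 0.784, 0.621, -0.0]
contact_force: [0.0, 0.5, -3.1]
finger_gap: 0.0141
grip_force: 44.9
```

>>> move_arm([
  [[0.05,0.162,-0.037,-0.01,0,0,0.064],[0.05,0.159,-0.052,-0.01,0,0,0.064],[0.05,0.162,-0.045,0,0,0,0.07],[0.05,0.157,-0.063,0,0,0,0.07],[0.05,0.148,-0.079,0,0,0,0.07]],
])

```text
time_s: 25.17
tcp_pos: [0.5561, -0.0482, 0.1679]
tcp_rot: [0.0, 0.919, 0.394, -0.0]
contact_force: [1.4, -0.3, -3.2]
finger_gap: 0.0132
grip_force: 44.9
```

>>> move_arm([
  [[0.05,0.14,-0.095,0,0,0,0.07],[0.05,0.128,-0.109,0,0,0,0.07],[0.05,0.115,-0.123,0,0,0,0.07],[0.05,0.083,-0.093,0,0,0,0.075],[0.05,0.072,-0.102,0,0,0,0.075]],
])

```text
time_s: 25.58
tcp_pos: [0.5842, 0.1003, 0.1677]
tcp_rot: [0.0, 0.993, 0.122, -0.0]
contact_force: [0.6, 0.6, -3.0]
finger_gap: 0.0142
grip_force: 44.9
```

>>> move_arm([
  [[0.05,0.06,-0.109,0,0,0,0.075],[0.05,0.045,-0.116,0,0,0,0.06],[0.05,0,0,0,0,0,0],[0.05,0,0,0,0,0,0],[0.05,0,0,0,0,0,0]],
])

```text
time_s: 26.0
tcp_pos: [0.5962, 0.1464, 0.1674]
tcp_rot: [0.0, 1.0, 0.02, -0.0]
contact_force: [-0.5, -0.2, -2.6]
finger_gap: 0.0133
grip_force: 44.9
```

Run:
```python
from thread import *
c=C((.6881,.1421)); l=lug(c,-1.833)
plan([(*l[:2],.09,l[2],38),(*l[:2],.0595,l[2],16)],.05)
from barfit import *
s=manip.capture("scene"); p,f=cur(); psi=f-1.8326; o=p[:2]-(rz(psi)@[.0062,-.0501,0])[:2]
print(o,psi)
(q,e),M,w=barfit(s,o,psi,p[2]-.0381,.44); print(q,e)
```

```text
from [0.5962 0.1464 0.1674] 0.0396
[[[0.05,-0.005,-0.001,0.129,0,0,0.004],[0.05,-0.006,-0.002,0.129,0,0,0.004],[0.05,-0.005,-0.001,0.129,0,0,0.004],[0.05,0.0,0.0,0.076,0,0,-0.0],[0.05,0.0,0.0,0.077,0,0,-0.0]]]
end [0.593  0.1471 0.0594] 0.0208
[0.64653373 0.14099911] -1.7938970391630384
[ 0.64534317  0.14219424 -1.72977129] 6.831712177732938
```

>>> move_arm([
  [[0.05,-0.005,-0.001,0.13,0,0,0.004],[0.05,-0.006,-0.002,0.13,0,0,0.004],[0.05,-0.005,-0.001,0.13,0,0,0.004],[0.05,0,0,0.075,0,0,0],[0.05,0,0,0.075,0,0,0]],
])

```text
time_s: 26.47
tcp_pos: [0.5929, 0.1462, 0.0585]
tcp_rot: [0.0, 1.0, 0.009, -0.001]
contact_force: [1.3, 0.9, -2.6]
finger_gap: 0.0139
grip_force: 44.9
```

>>> move_arm([
  [[0.05,0,0,0,0,0,0],[0.05,-0.002,0.026,0,0,0,-0.065],[0.05,-0.002,0.025,0,0,0,-0.065],[0.05,0,0,0,0,0,0],[0.05,0,0,0,0,0,0]],
])

```text
time_s: 26.88
tcp_pos: [0.5937, 0.1366, 0.0605]
tcp_rot: [0.0, 0.994, 0.109, 0.0]
contact_force: [-0.0, -0.6, -3.2]
finger_gap: 0.0141
grip_force: 44.9
```

Run:
```python
from thread import *
c=C((.6881,.1421)); p,f=cur(); r=f-1.8326-G; print(r, p-[*lug(c,r)[:2],0], manip.get_state()["contact_force"])
plan(arc(c,.0595,r,0,16),.05)
```

```text
-1.634994334118761 [ 0.00086501 -0.00046301  0.06050772] [-0.02617735 -0.56285416 -3.22757002]
from [0.5937 0.1366 0.0605] 0.2193
[[[0.05,-0.006,0.022,0.005,0,0,-0.065],[0.05,-0.002,0.026,0.0,0,0,-0.065],[0.05,-0.003,0.026,0.0,0,0,-0.065],[0.05,-0.002,0.026,0.0,0,0,-0.065],[0.05,-0.002,0.025,0.0,0,0,-0.065]]]
[[[0.05,-0.002,0.026,0.0,0,0,-0.065],[0.05,-0.002,0.026,0.0,0,0,-0.065],[0.05,-0.003,0.025,0.0,0,0,-0.065],[0.05,-0.002,0.026,0.0,0,0,-0.065],[0.05,-0.002,0.026,0.0,0,0,-0.066]]]
[[[0.05,-0.002,0.025,0.0,0,0,-0.065],[0.05,-0.003,0.026,0.0,0,0,-0.065],[0.05,-0.002,0.026,0.0,0,0,-0.065],[0.05,-0.002,0.025,0.0,0,0,-0.065],[0.05,-0.003,0.026,0.0,0,0,-0.065]]]
[[[0.05,-0.002,0.026,0.0,0,0,-0.065]]]
end [0.6505 0.0911 0.0595] 1.8545
```

>>> move_arm([
  [[0.05,-0.005,0.022,0.005,0,0,-0.065],[0.05,-0.002,0.026,0,0,0,-0.065],[0.05,-0.003,0.026,0,0,0,-0.065],[0.05,-0.002,0.026,0,0,0,-0.065],[0.05,0,0,0,0,0,0]],
])

```text
time_s: 27.3
tcp_pos: [0.599, 0.1174, 0.0592]
tcp_rot: [0.0, 0.95, 0.311, 0.0]
contact_force: [0.3, -0.4, -4.3]
finger_gap: 0.0136
grip_force: 44.9
```

>>> move_arm([
  [[0.05,-0.002,0.025,0,0,0,-0.065],[0.05,-0.002,0.026,0,0,0,-0.065],[0.05,-0.002,0.026,0,0,0,-0.065],[0.05,-0.003,0.025,0,0,0,-0.065],[0.05,-0.002,0.026,0,0,0,-0.065]],
])

```text
time_s: 27.72
tcp_pos: [0.6159, 0.0994, 0.059]
tcp_rot: [0.0, 0.842, 0.54, 0.0]
contact_force: [0.6, 0.5, -3.1]
finger_gap: 0.0137
grip_force: 44.9
```

Run:
```python
from thread import *
c=C((.6881,.1421)); p,f=cur(); r=f-1.8326-G; print(r, p-[*lug(c,r)[:2],0], manip.get_state()["contact_force"])
plan(arc(c,.0595,r,0,round(-r/.1)),.05)
```

```text
-0.7135956149319187 [-3.65664890e-06  8.58173907e-04  5.90209272e-02] [ 0.64416384  0.47234372 -3.10940777]
from [0.6159 0.0994 0.059 ] 1.1407
[[[0.05,-0.006,0.027,-0.002,0,0,-0.065],[0.05,-0.002,0.026,-0.0,0,0,-0.065],[0.05,-0.003,0.026,-0.0,0,0,-0.065],[0.05,-0.002,0.025,-0.0,0,0,-0.065],[0.05,-0.002,0.026,-0.0,0,0,-0.064]]]
[[[0.05,-0.002,0.025,-0.0,0,0,-0.065],[0.05,-0.003,0.026,-0.0,0,0,-0.065]]]
end [0.6504 0.0911 0.0594] 1.8538
```

>>> move_arm([
  [[0.05,-0.005,0.026,0,0,0,-0.065],[0.05,-0.002,0.026,0,0,0,-0.065],[0.05,-0.003,0.026,0,0,0,-0.065],[0.05,-0.002,0.025,0,0,0,-0.065],[0.05,0,0,0,0,0,0]],
])

```text
time_s: 28.13
tcp_pos: [0.6355, 0.0916, 0.059]
tcp_rot: [0.0, 0.715, 0.7, 0.0]
contact_force: [-1.3, 0.1, -3.9]
finger_gap: 0.0137
grip_force: 44.9
```

>>> move_arm([
  [[0.05,-0.002,0.026,0,0,0,-0.065],[0.05,-0.002,0.025,0,0,0,-0.065],[0.05,-0.003,0.026,0,0,0,-0.065],[0.05,0,0,0,0,0,0],[0.05,0,0,0,0,0,0]],
])

```text
time_s: 28.55
tcp_pos: [0.6499, 0.0916, 0.0587]
tcp_rot: [-0.0, 0.602, 0.798, -0.0]
contact_force: [-0.2, 0.3, -4.1]
finger_gap: 0.0139
grip_force: 44.9
```

Run:
```python
from thread import *
c=C((.6881,.1421)); p,f=cur(); r=f-1.8326-G; print(r, p-[*lug(c,0)[:2],0], manip.get_state()["contact_force"])
plan([(*lug(c,0)[:2],.055,lug(c,0)[2])],.05)
```

```text
-0.005356984397409007 [-0.00045602  0.00043479  0.05868193] [-0.19777633  0.28735153 -4.10128529]
from [0.6499 0.0916 0.0587] 1.8489
[[[0.05,-0.003,0.002,0.018,0,0,-0.003]]]
end [0.6505 0.0911 0.0551] 1.8537
```

>>> move_arm([
  [[0.05,-0.003,0.002,0.012,0,0,-0.003],[0.05,0,0,0,0,0,0],[0.05,0,0,0.008,0,0,0],[0.05,0,0,0.004,0,0,0],[0.05,0,0,0,0,0,0]],
])

```text
time_s: 28.97
tcp_pos: [0.6506, 0.091, 0.0542]
tcp_rot: [-0.0, 0.598, 0.802, -0.0]
contact_force: [-2.0, -0.6, 1.5]
finger_gap: 0.0136
grip_force: 44.9
```

>>> move_arm([
  [[0.05,0,0,0.004,0,0,0],[0.05,0,0,0,0,0,0]],
])

```text
time_s: 29.13
tcp_pos: [0.6506, 0.0909, 0.0542]
tcp_rot: [0.0, 0.598, 0.802, 0.0]
contact_force: [-5.7, -0.2, 10.3]
finger_gap: 0.0137
grip_force: 44.9
```

Down on the plate. Release, rise, and clear the view.

>>> move_arm([
  [[0.35,0,0,0,0,0,0],[0.35,0,0,0,0,0,0],[0.35,0,0,0,0,0,0],[0.35,0,0,-0.05,0,0,0],[0.35,0,0,-0.1,0,0,0]],
])

```text
time_s: 29.55
tcp_pos: [0.6498, 0.0908, 0.0817]
tcp_rot: [-0.001, 0.597, 0.802, -0.001]
contact_force: [0.4, 0.4, 0.1]
finger_gap: 0.0328
grip_force: 0.0
```

>>> move_arm([
  [[0.35,0,0,-0.18,0,0,0],[0.4,0,0,-0.18,0,0,0],[0.5,0.05,-0.15,-0.15,0,0,0.07],[0.5,0.05,-0.15,-0.1,0,0,0.07],[0.5,0.1,-0.15,0,0,0,0.07]],
])

```text
time_s: 29.97
tcp_pos: [0.5584, 0.1131, 0.2082]
tcp_rot: [0.002, 0.723, 0.69, 0.003]
contact_force: [1.5, 1.1, 0.1]
finger_gap: 0.0466
grip_force: 0.0
```

>>> move_arm([
  [[0.5,0.15,-0.1,0,0,0,0.07],[0.5,0.15,-0.1,0,0,0,0.07],[0.5,0.15,-0.1,0,0,0,0.07],[0.5,0,0,0,0,0,0.07],[0.5,0,0,0,0,0,0]],
])

```text
time_s: 30.38
tcp_pos: [0.5115, 0.2132, 0.2046]
tcp_rot: [0.0, 0.855, 0.518, 0.001]
contact_force: [0.5, -0.7, -0.1]
finger_gap: 0.0475
grip_force: 0.0
```

Run:
```python
from look import *
from plan import cur
print(cur())
ims=dict(top=t,scene=s)
A=[crop(t,195,105,120,90,400,300)]
for n,yr in(("top",.14),("top",-.14),("scene",.14),("scene",-.14)):
    pass
def ovl(n,u,v,W,H):
    m=cv2.resize(ims[n][v:v+H,u:u+W,::-1],(W*8,H*8),interpolation=cv2.INTER_CUBIC); th=np.linspace(0,6.28,24)
    for C in((.6492,-.1388),(.6431,.1411)):
        k=np.zeros((H*8,W*8),np.uint8)
        for c in cv2.findContours(rend(n,hook(),(*C,.0217),(u,v,W,H),.016),0,2)[0]: cv2.drawContours(m,[c*2],-1,(0,255,0),1)
    return cv2.resize(m,(400,300))
A=[crop(t,200,105,112,84,400,300),ovl("top",200,105,112,84),crop(s,215,205,140,105,400,300),ovl("scene",215,205,140,105)]
cv2.imwrite("pics/f1.png",np.vstack([np.hstack(A[:2]),np.hstack(A[2:])]))
```

```text
(array([0.51231747, 0.21152722, 0.20412674]), 1.0957936800513282)
```

View pics/f1.png

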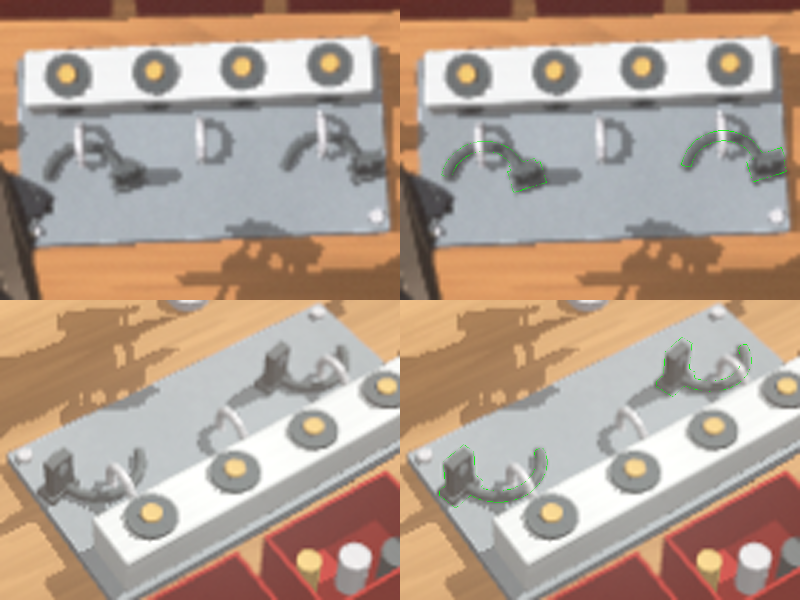

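Run:
```python
from fit import *
ims=dict(top=np.load("t.npy"),scene=np.load("s.npy"))
a=np.linspace(0,2*np.pi,25)
def tor():
    r=[np.array([[(.023+.005*np.cos(k))*np.cos(x),.005*np.sin(k),.028+(.023+.005*np.cos(k))*np.sin(x)] for k in np.linspace(0,6.28,9)]) for x in np.linspace(-.53,np.pi+.53,20)]
    return [np.vstack(r[i:i+2]) for i in range(19)]
T=tor()
for yr in(-.14,0,.14):
    X=place([[0,yr,.028]],.6911,.0021,.0217)[0]
    for n in("top","scene"):
        q=proj(n,X)[0]; u,v=int(q[0])-10,int(q[1])-12; w=(u,v,20,22)
        g=ims[n][v:v+22,u:u+20].astype(np.float32); med=np.median(g.mean(2))
        I=cv2.resize(np.clip(g.min(2)-195,0,None),(80,88),interpolation=cv2.INTER_CUBIC)
        R0=lambda dx,dy:cv2.GaussianBlur(rend(n,T,(X[0]+dx,X[1]+dy,.0217),w),(0,0),3).astype(float)/255
        sc={}
        for dx in np.arange(-.008,.0081,.002) if n=="scene" else [0]:
            for dy in np.arange(-.008,.0081,.002):
                r=R0(dx,dy); sc[round(dx,3),round(dy,3)]=np.corrcoef(r.ravel(),I.ravel())[0,1]
        b=sorted(sc,key=sc.get)[::-1][:3]; print(yr,n,[(k,sc[k].round(2)) for k in b], I.max())
```

```text
-0.14 top [((0, np.float64(0.002)), np.float64(0.32)), ((0, np.float64(0.004)), np.float64(0.3)), ((0, np.float64(0.0)), np.float64(0.27))] 55.615097
-0.14 scene [((np.float64(-0.006), np.float64(0.002)), np.float64(0.28)), ((np.float64(-0.004), np.float64(0.002)), np.float64(0.27)), ((np.float64(-0.008), np.float64(0.002)), np.float64(0.27))] 57.824265
0 top [((0, np.float64(0.004)), np.float64(0.25)), ((0, np.float64(0.002)), np.float64(0.25)), ((0, np.float64(0.006)), np.float64(0.21))] 55.629585
0 scene [((np.float64(0.008), np.float64(0.004)), np.float64(0.53)), ((np.float64(0.006), np.float64(0.004)), np.float64(0.51)), ((np.float64(0.006), np.float64(0.006)), np.float64(0.5))] 62.37197
0.14 top [((0, np.float64(0.004)), np.float64(0.31)), ((0, np.float64(0.002)), np.float64(0.3)), ((0, np.float64(0.006)), np.float64(0.27))] 47.74975
0.14 scene [((np.float64(0.008), np.float64(0.002)), np.float64(0.39)), ((np.float64(0.008), np.float64(0.0)), np.float64(0.38)), ((np.float64(0.006), np.float64(0.002)), np.float64(0.37))] 55.302544
```

```bash
python3 plan.py .5 '[[0.56,0.3,0.25,0.6],[0.586,0.3712,0.24,0.165]]'
python3 - <<'E'
import math
th=[.45-.08*i for i in range(11)]
for a,b in zip(th,th[1:]): print(round(.6*(math.sin(b)-math.sin(a)),3),round(-.6*(math.cos(b)-math.cos(a)),3),end="; ")
E
```

```text
from [0.5123 0.2115 0.2041] 1.0958
[[[0.5,0.1,0.002,-0.046,0,0,0.063],[0.5,0.101,-0.008,-0.046,0,0,0.063],[0.5,0.099,-0.018,-0.046,0,0,0.063],[0.5,0.096,-0.027,-0.045,0,0,0.064],[0.5,0.094,-0.038,-0.046,0,0,0.063]]]
[[[0.5,0.077,-0.055,0.012,0,0,0.069],[0.5,0.071,-0.063,0.013,0,0,0.069],[0.5,0.063,-0.07,0.012,0,0,0.069],[0.5,0.055,-0.077,0.013,0,0,0.07]]]
end [0.586  0.3712 0.2399] 0.1643
-0.044 -0.019; -0.045 -0.016; -0.046 -0.012; -0.047 -0.008; -0.048 -0.004; -0.048 -0.0; -0.048 0.003; -0.047 0.007; -0.047 0.011; -0.046 0.015;
```

>>> move_arm([
  [[0.5,0.1,0,-0.09,0,0,0.063],[0.5,0.1,-0.008,-0.09,0,0,0.063],[0.5,0.1,-0.018,-0.05,0,0,0.063],[0.5,0.096,-0.027,0,0,0,0.064],[0.5,0.094,-0.038,0,0,0,0.063]],
])

```text
time_s: 30.9
tcp_pos: [0.5612, 0.2999, 0.2507]
tcp_rot: [0.0, 0.956, 0.292, 0.001]
contact_force: [-0.2, 0.2, -0.6]
finger_gap: 0.0479
grip_force: 0.0
```

>>> move_arm([
  [[0.5,0.077,-0.055,0.012,0,0,0.069],[0.5,0.071,-0.063,0.012,0,0,0.069],[0.5,0.063,-0.07,0.012,0,0,0.069],[0.5,0.055,-0.077,0.012,0,0,0.07],[0.5,0,0,0,0,0,0]],
])

```text
time_s: 31.32
tcp_pos: [0.5873, 0.3722, 0.239]
tcp_rot: [0.0, 0.997, 0.078, -0.0]
contact_force: [-0.4, 0.1, 0.7]
finger_gap: 0.0473
grip_force: 0.0
```

>>> move_arm([
  [[0.5,0,0,0,0,0,0],[0.5,0,0,0,0,0,0]],
])

```text
time_s: 31.48
tcp_pos: [0.5864, 0.37, 0.24]
tcp_rot: [0.0, 0.997, 0.082, -0.0]
contact_force: [-0.1, -0.0, 0.5]
finger_gap: 0.0472
grip_force: 0.0
```

```bash
python3 plan.py .5 '[[0.586,0.3712,0.195,0.165],[0.586,0.3712,0.151,0.165,22]]'
```

```text
from [0.5864 0.37   0.24  ] 0.1633
[[[0.5,-0.001,-0.003,0.112,0,0,-0.001],[0.5,-0.0,-0.003,0.113,0,0,-0.0],[0.5,-0.0,-0.0,0.11,0,0,-0.0],[0.5,-0.0,-0.0,0.11,0,0,-0.0]]]
end [0.586  0.3711 0.151 ] 0.1649
```

>>> move_arm([
  [[0.5,0,-0.003,0.11,0,0,0],[0.5,0,-0.003,0.11,0,0,0],[0.5,0,0,0.11,0,0,0],[0.5,0,0,0.11,0,0,0],[0.5,0,0,0,0,0,0]],
], grip_force=20)

```text
time_s: 31.9
tcp_pos: [0.5846, 0.3703, 0.1483]
tcp_rot: [0.001, 0.997, 0.081, -0.003]
contact_force: [0.0, -0.0, -0.3]
finger_gap: 0.0473
grip_force: 0.0
```

>>> move_arm([
  [[0.1,0,0,0,0,0,0],[0.1,0,0,0,0,0,0],[0.1,0,0,0,0,0,0],[0.1,0,0,0,0,0,0],[0.1,0,0,0,0,0,0]],
])

```text
time_s: 32.32
tcp_pos: [0.5868, 0.371, 0.1539]
tcp_rot: [0.001, 0.997, 0.08, 0.001]
contact_force: [0.9, -9.4, 5.0]
finger_gap: 0.0288
grip_force: 20.0
```

>>> move_arm([
  [[0.1,0,0,0,0,0,0],[0.1,-0.044,0,-0.019,0,0,0],[0.1,-0.045,0,-0.016,0,0,0],[0.1,-0.046,0,-0.012,0,0,0],[0.1,-0.047,0,-0.008,0,0,0]],
])

```text
time_s: 32.73
tcp_pos: [0.5514, 0.3651, 0.1651]
tcp_rot: [0.001, 0.997, 0.08, 0.002]
contact_force: [5.9, -10.0, 2.8]
finger_gap: 0.029
grip_force: 20.0
```

>>> move_arm([
  [[0.1,-0.048,0,-0.004,0,0,0],[0.1,-0.048,0,0,0,0,0],[0.1,-0.048,0,0.003,0,0,0],[0.1,-0.047,0,0.007,0,0,0],[0.1,-0.047,0,0.011,0,0,0]],
])

```text
time_s: 33.15
tcp_pos: [0.5046, 0.3574, 0.1628]
tcp_rot: [0.001, 0.997, 0.08, 0.003]
contact_force: [3.7, -15.8, 13.5]
finger_gap: 0.0287
grip_force: 20.0
```

>>> move_arm([
  [[0.1,-0.046,0,0.015,0,0,0],[0.1,0,0,0,0,0,0],[0.1,0,0,0,0,0,0],[0.1,0,0,0,0,0,0]],
])

```text
time_s: 33.48
tcp_pos: [0.494, 0.3556, 0.1591]
tcp_rot: [0.001, 0.997, 0.08, 0.0]
contact_force: [-4.2, -15.7, 15.3]
finger_gap: 0.0289
grip_force: 20.0
```

>>> move_arm([
  [[0.5,0,0,0,0,0,0],[0.5,0,0,0,0,0,0],[0.5,0,0,0,0,0,0],[0.5,0,0,0,0,0,0],[0.5,0,0,-0.08,0,0,0]],
])

```text
time_s: 33.9
tcp_pos: [0.493, 0.3572, 0.1707]
tcp_rot: [0.001, 0.997, 0.08, -0.002]
contact_force: [-0.7, 0.0, 0.3]
finger_gap: 0.0471
grip_force: 0.0
```

>>> move_arm([
  [[0.5,0,0,-0.18,0,0,0],[0.5,0,0,-0.18,0,0,0],[0.5,0,0.18,0,0,0,0],[0.5,0,0.18,0,0,0,0],[0.5,0,0.18,0,0,0,0]],
])

```text
time_s: 34.32
tcp_pos: [0.511, 0.2503, 0.2453]
tcp_rot: [-0.0, 0.997, 0.081, 0.001]
contact_force: [1.7, 0.1, 0.5]
finger_gap: 0.0477
grip_force: 0.0
```

>>> move_arm([
  [[0.5,0,0.18,0,0,0,0],[0.5,0,0.18,0,0,0,0],[0.5,0,0.18,0,0,0,0],[0.5,0,0.18,0,0,0,0],[0.5,0,0,0,0,0,0]],
])

```text
time_s: 34.73
tcp_pos: [0.535, 0.1042, 0.2449]
tcp_rot: [0.0, 0.997, 0.078, 0.0]
contact_force: [0.6, -0.3, 0.8]
finger_gap: 0.0478
grip_force: 0.0
```

Run:
```python
from look import *
import math
piv=np.array([.5335,.363,.05])
for q in(.35,.4,.45):
  th=q-.75;K=piv+rz(.165)@np.array([.12*math.sin(th),0,.12*math.cos(th)]); a,b=proj("top",K)[0],proj("scene",K)[0]; print(q,K.round(4),a,b)
a=a.astype(int);b=b.astype(int)
print(a-7,b-7);print(t[a[1]-7:a[1]+9,a[0]-7:a[0]+9].max(2));print(s[b[1]-8:b[1]+8,b[0]-8:b[0]+8].max(2))
```

```text
0.35 [0.4874 0.3553 0.1605] [163.15498388 190.49318907] [346.68290951 146.06774654]
0.4 [0.4929 0.3562 0.1627] [162.78094985 188.9815502 ] [347.98023215 146.25674106]
0.45 [0.4985 0.3572 0.1646] [162.42024067 187.44944878] [349.29799695 146.52597697]
[155 180] [342 139]
[[146 124  93  77 115 156 177 163 121 133 166 180 179 166 176 184]
 [156 129  93  73 104 152 182 167 111 101 133 167 196 203 214 215]
 [162 130  98  74  73 119 163 168 134 119 159 198 182 183 225 226]
 [168 130 102  78  65  73 100 121 123 118 142 146 127 132 173 185]
 [170 127 102  77  64  62  60  63  75  90 109 106 102 115 144 154]
 [183 160 116  85  64  62  62  59  58  64  79  94 102 119 134 133]
 [190 173 130  94  67  64  63  61  57  56  62  82 106 116 126 123]
 [184 173 139 101  72  73  73  65  57  57  56  75 114 121 121 121]
 [180 187 190 136  76  71  69  66  59  57  53  78 120 129 130 131]
 [180 221 242 195  91  65  63  62  59  56  53  88 142 175 177 176]
 [167 199 225 171  85  63  60  58  58  54  82 136 178 188 190 188]
 [151 157 158 129  92  66  61  57  64  88 133 178 190 189 191 189]
 [136 131 122 110  96  80
[... 616 characters left out ...]
 109 109 139 164 164 163 164]
 [183 181 177 173 152 101  84  87  90  96 116 100 137 166 167 169]
 [182 179 176 172 121  85  82  84  86  91  97  88 128 171 171 172]
 [180 178 176 172 108  80  80  81  84  87  84  84 110 173 172 172]
 [180 178 175 175 109  79  79  79  82  81  81  82 102 174 174 174]
 [180 178 175 169 129  86  79  79  79  78  79  79 145 176 176 175]
 [179 177 174 169 150  96  78  79  79  78  78  94 173 175 175 175]
 [179 177 174 169 174 152 106  80  78  78 123 168 218 219 175 176]
 [179 177 173 173 177 177 174 145 129 148 183 186 219 244 206 175]
 [178 176 173 177 179 178 178 156 153 154 186 171 185 194 207 173]
 [178 176 176 178 178 177 176 154 154 155 194 169 179 181 202 171]]
```

```bash
python3 plan.py .5 '[[0.498,0.357,0.24,0.165],[0.498,0.357,0.2,0.165],[0.498,0.357,0.157,0.165,22]]'
```

```text
from [0.5344 0.1079 0.2448] 0.158
[[[0.5,0.002,-0.18,0.003,0,0,-0.001],[0.5,0.003,-0.18,0.004,0,0,-0.0],[0.5,0.003,-0.179,0.003,0,0,-0.001],[0.5,0.002,-0.18,0.004,0,0,-0.001],[0.5,0.004,-0.18,0.003,0,0,-0.0]]]
[[[0.5,0.003,-0.18,0.004,0,0,-0.001],[0.5,0.003,-0.18,0.003,0,0,-0.0],[0.5,0.0,0.0,0.1,0,0,-0.0],[0.5,0.0,0.0,0.1,0,0,-0.0],[0.5,0.0,0.0,0.108,0,0,-0.0]]]
[[[0.5,0.0,0.0,0.107,0,0,-0.0]]]
end [0.4979 0.3571 0.157 ] 0.1643
```

>>> move_arm([
  [[0.5,0.003,-0.18,0,0,0,0],[0.5,0.003,-0.18,0,0,0,0],[0.5,0.003,-0.18,0,0,0,0],[0.5,0.003,-0.18,0,0,0,0],[0.5,0.003,-0.18,0,0,0,-0.003]],
])

```text
time_s: 35.25
tcp_pos: [0.5071, 0.2901, 0.2448]
tcp_rot: [-0.0, 0.997, 0.083, 0.0]
contact_force: [1.0, 0.5, 0.2]
finger_gap: 0.0474
grip_force: 0.0
```

>>> move_arm([
  [[0.5,0.003,-0.18,0,0,0,0],[0.5,0.003,-0.18,0,0,0,0],[0.5,0,0,0,0,0,0],[0.5,0,0,0,0,0,0],[0.5,0,0,0,0,0,0]],
])

```text
time_s: 35.67
tcp_pos: [0.4969, 0.359, 0.2444]
tcp_rot: [0.0, 0.997, 0.083, -0.0]
contact_force: [0.9, -0.1, -0.4]
finger_gap: 0.0474
grip_force: 0.0
```

```bash
python3 plan.py .5 '[[0.498,0.357,0.2,0.165],[0.498,0.357,0.157,0.165,22]]'
```

```text
from [0.4969 0.359  0.2444] 0.1671
[[[0.5,0.002,0.005,0.111,0,0,0.001],[0.5,0.002,0.006,0.111,0,0,0.0],[0.5,-0.0,-0.0,0.108,0,0,0.0],[0.5,-0.0,-0.0,0.107,0,0,0.0]]]
end [0.498  0.3569 0.157 ] 0.1655
```

>>> move_arm([
  [[0.5,0.003,0.006,0.11,0,0,0],[0.5,0.003,0.006,0.11,0,0,0],[0.5,0,0,0.11,0,0,0],[0.5,0,0,0.105,0,0,0],[0.5,0,0,0,0,0,0]],
])

```text
time_s: 36.08
tcp_pos: [0.4981, 0.3543, 0.1542]
tcp_rot: [0.001, 0.997, 0.082, -0.003]
contact_force: [-0.0, -0.6, -0.2]
finger_gap: 0.0478
grip_force: 0.0
```

>>> move_arm([
  [[0.1,0,0,0,0,0,0],[0.1,0,0,0,0,0,0],[0.1,0,0,0,0,0,0],[0.1,0,0,0,0,0,0],[0.1,0,0,0,0,0,0]],
])

```text
time_s: 36.5
tcp_pos: [0.4998, 0.3562, 0.1591]
tcp_rot: [-0.0, 0.997, 0.082, 0.001]
contact_force: [-0.3, -0.4, 6.3]
finger_gap: 0.0291
grip_force: 20.0
```

>>> move_arm([
  [[0.1,-0.01,0,0.003,0,0,0],[0.1,-0.01,0,0.003,0,0,0],[0.1,-0.01,0,0.004,0,0,0],[0.1,0,0,0,0,0,0],[0.1,0,0,0,0,0,0]],
])

```text
time_s: 36.92
tcp_pos: [0.4936, 0.3552, 0.1571]
tcp_rot: [-0.0, 0.997, 0.082, 0.001]
contact_force: [-1.9, -0.6, 7.7]
finger_gap: 0.0285
grip_force: 20.0
```

>>> move_arm([
  [[0.5,0,0,0,0,0,0],[0.5,0,0,0,0,0,0],[0.5,0,0,0,0,0,0],[0.5,0,0,0,0,0,0],[0.5,0,0,-0.08,0,0,0]],
])

```text
time_s: 37.33
tcp_pos: [0.4924, 0.3543, 0.1693]
tcp_rot: [0.001, 0.997, 0.082, -0.002]
contact_force: [-0.0, -0.1, -0.3]
finger_gap: 0.0472
grip_force: 0.0
```

>>> move_arm([
  [[0.5,0,0,-0.18,0,0,0],[0.5,0,0,-0.18,0,0,0],[0.5,0,0.18,0,0,0,0],[0.5,0,0.18,0,0,0,0],[0.5,0,0.18,0,0,0,0]],
])

```text
time_s: 37.75
tcp_pos: [0.5109, 0.2476, 0.2441]
tcp_rot: [-0.0, 0.997, 0.083, 0.0]
contact_force: [-0.1, -0.1, -0.2]
finger_gap: 0.0475
grip_force: 0.0
```

>>> move_arm([
  [[0.5,0,0.18,0,0,0,0],[0.5,0,0.18,0,0,0,0],[0.5,0,0.18,0,0,0,0],[0.5,0,0.18,0,0,0,0],[0.5,0,0,0,0,0,0]],
])

```text
time_s: 38.17
tcp_pos: [0.5356, 0.1016, 0.2436]
tcp_rot: [0.001, 0.997, 0.081, 0.0]
contact_force: [-0.4, 0.5, 0.6]
finger_gap: 0.0474
grip_force: 0.0
```

Run:
```python
from look import *
a=(162,187);b=(349,146)
print(t[a[1]-7:a[1]+9,a[0]-7:a[0]+9].max(2));print(s[b[1]-8:b[1]+8,b[0]-8:b[0]+8].max(2))
for n,C in(("scene",(.6492,-.1388)),("scene",(.6431,.1411))):
    w={n:winfor((C[0]+.02,C[1]),.08,.016)[n]}
    for th in(115,130): M=masks({n:s},lambda c:np.minimum(40-abs(c[...,0]-c[...,2]),th-c.mean(2)),w); print(C,fit(hook(),M,w,(*C,.02),.016,(.008,.008,.1)))
```

```text
[[145 124  92  78 114 156 176 163 121 134 165 182 178 165 176 185]
 [156 130  92  73 104 151 182 166 111 100 132 167 198 206 216 215]
 [161 131  99  74  74 119 164 168 135 118 161 201 198 211 228 228]
 [164 132 100  77  65  73 101 123 127 126 154 154 138 147 175 197]
 [170 129 100  79  67  65  77 105 121 120 131 115 104 116 146 159]
 [184 159 117  84  68  68  82  97 101 104 113 103 102 113 135 133]
 [188 173 132  96  72  65  59  61  64  70  87  95 101 114 126 123]
 [185 174 145 119  82  65  62  61  59  57  65  82 111 119 121 121]
 [181 188 197 155  86  67  66  62  58  57  56  74 118 130 130 129]
 [181 222 243 201  98  75  79  67  61  58  54  68 130 174 175 176]
 [167 197 225 173  90  68  71  66  63  56  55  87 153 187 188 187]
 [150 157 159 126  80  63  63  61  57  56  57 117 178 189 191 191]
 [133 132 123 108  92  69  61  60  58  59  97 154 188 190 190 191]
 [115 111 110 111 105  78  70  87  98 129 169 186 192 191 191 191]
 [118 122 133 129 116  93 121 168 175 181 191 193 193 192 192 191]
 [135 138 141 137 126 108 129 189 194 194 192 192 190 189 189 182]]
[[183 183 186 193 204 212 2
[... 728 characters left out ...]
 87  78  78  77  78  78 143 175 176 175 175 175]
 [179 177 173 167 151 107  91  91 106 185 175 176 218 219 175 176]
 [179 176 172 173 176 175 152 152 161 191 177 186 219 244 206 175]
 [178 176 174 177 178 177 154 154 160 188 177 170 185 194 207 174]
 [178 175 176 178 178 177 156 154 157 189 176 167 179 181 202 170]]
(0.6492, -0.1388) (array([ 0.65044391, -0.14168657,  0.04715979]), np.float64(76.73895231749736))
(0.6492, -0.1388) (array([ 0.64976343, -0.14443519,  0.06507292]), np.float64(69.2928918724933))
(0.6431, 0.1411) (array([0.63946446, 0.13105491, 0.17777983]), np.float64(62.26030249232771))
(0.6431, 0.1411) (array([0.64364639, 0.13377707, 0.0685765 ]), np.float64(46.37283552184071))
```

```bash
python3 -c "
from workcell import manip
print(manip.close_job())"
```

```text
the job is handed in; nothing more can be done
None
```

The job is handed in: both dark C-hooks that were present are threaded, into the right and left rings, and lie flat on the plate. The clutch lever was at the far mark while I threaded them and is now back at the near mark (about 0.40 rad by camera).

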